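Fit and clamp the temperature probe of a chocolate melter

TASK

Take the temperature probe (the tool with the long square handle) out of the white rest and push its stem into the sloping socket on the front of the melter until its shoulder sits fully home on the socket's face. Then push the raised clamp lever beside the socket all the way down to lock the probe, and let go. Leave the round-knobbed tool, the wrapped bars and the mould where they are.

Things in the scene. Friction and masses are not known exactly. Their poses are not given: they have to be found in the camera images.
- probe_mid (a point): Temperature probe, loose, 167 mm long, 0.12 kg, upright in either slot of the rest. Point on its axis, 51 mm above the shoulder's underside and 51 mm below the handle's top; z axis from tip to handle. From the tip up: round steel stem 10 mm thick, 65 mm long, its last 8 mm tapering to 4 mm; round shoulder 26 mm wide, 6 mm thick; black handle 22 x 22 mm square, 96 mm long, flats facing x and y.
- probe_shoulder (a point): Point on the probe's axis in the plane of its shoulder's underside (the face that lands on the socket), 65 mm above the stem's tip; same axes as probe_mid.
- socket_mouth (a point): Centre of the round opening in the upper face of a bare aluminium block, 52 x 52 mm, leaning out of the console, about 116 mm above the table. z axis points out along the hole, 30 degrees from vertical, leaning sideways to the melter's left (+y); x is level. Hole 12 mm wide, 70 mm deep, 2 mm chamfer; the face is square to it, so the probe is home when its shoulder lies on it (probe_shoulder here).
- clamp (a joint): Clamp lever beside the socket, a hinge. 0 rad: raised 55 degrees above level; grows as it is pushed down to 0.96 rad: level, against its stop. Starts between 0 and 0.2 and stays where it is left (friction, about 2 N at the paddle). It swings sideways and when level points along -y of the melter.
- clamp_paddle (a point): Centre of the black paddle at the lever's end (34 mm wide, 40 mm long, 12 mm thick, so its upper surface is 6 mm away), 95 mm from the hinge axis. Moves in a plane of constant melter x: raised (0 rad) it is 54 mm to -y of the hinge and 78 mm above it; fully down 95 mm to -y and level with it.
- clamp_hinge (a point): Centre of the clamp lever's hinge, fixed on the melter, 88 mm above the table, level axes as the melter's (the hinge axis is x). The socket's opening is 85 mm to +y of it.
- melter: Fixed chocolate melter, origin on the table under the socket's block, x from its front to its back (away from the robot, give or take yaw), y to the left. A console (x -57 to 67 mm, 300 mm wide, top at 50 mm) carries socket and lever; behind it the tank (x 65 to 335 mm, 300 mm wide) is 133 mm high, its lid handle 160 mm.
- rest: White plastic rest, fixed, 70 x 170 x 75 mm high, origin at the centre of its underside, long along its y. Two upright slots 15 mm in diameter, 70 mm deep, at 48 mm to +y and -y of the centre; a tool's shoulder lies on the top face.
- dipper_mid (a point): Dipping tool, not to be used: stands in the other slot, same stem and shoulder as the probe but a thin round neck and a ball knob 32 mm in diameter, 59 mm tall above the rest. This point is 25 mm above the rest's top, on its axis.
- bars: Stack of gold-wrapped chocolate bars, loose, 73 x 124 x 44 mm high, origin at the centre of its underside. Bystander.
- mould: Flat clear mould filled with two dark chocolate bars, loose, 110 x 165 x 18 mm high, origin at the centre of its underside, on the table in front of the melter. Bystander.
Things that resemble listed ones, but are neither listed nor needed, are in the scene too. Leave any yellow look-alike of the part that bears probe_mid alone.

How it is judged:
By the outcome, as a careful person would: the job done as asked, in the order asked, and still so for the second after the job is handed in, with the robot touching nothing.
It also fails if it takes over 53 s, if anything falls off the work surface, if the arm or the gripper's body presses on something with over 40 N, if the wrist force passes 120 N, or if a joint passes its speed limit or range.

ROBOT

A 6-joint arm with a two-finger parallel gripper is mounted at the origin on the work surface. World frame = base frame: x ahead of the robot, y to its left, z up, the work surface at z = 0. Lengths are in mm, angles in rad, forces in N, time in s.
With the tool pointing down it reaches from about 375 to 975 mm from the base axis. Payload 3.8 kg.
Tool frame: the origin (TCP) lies midway between the tips of the shut fingers; the grasp point (between the pads) lies 19 mm behind it; x points along the fingers, z is the direction in which the jaws open and shut, and the axes are right-handed (so a half turn about x gives the same grasp; the last joint's range is limited). The gripper opens to 85 mm and grips with 20 to 120 N. Pads are 22 mm wide; open, the fingers measure 114 mm over their backs; the gripper's body (76 mm by 85 mm) begins 54 mm behind the grasp point. The pads swing forward as they close: fully open they stand 13 mm farther back than shut.
Start: joints at [1.27, 0.264, 1.604, -0, 1.274, -0.037], TCP at [176.005, 651.644, 231.28] pointing down, gripper open.
Joint ranges: [-2.63, 2.63], [-0.94, 2.18], [0.31, 2.57], [-1.31, 4.45], [0, 2.66], [-2.55, 2.55]. Speed limits (rad/s): [2.57, 2.57, 3.14, 3.14, 3.14, 3.14].

INTERFACE

Orientations are given as a rotation vector (axis times angle).
In Python, from station import bot gives the robot as it stands. The module is installed in compiled form; this text tells all that it offers.
- The arm moves only by the tool move_arm, never from a script. Its argument "increments" is a list of rows, each an object with "fingers": the opening in per cent of the stroke, from 0 (shut) to 100 (fully open); "translation": the shift along the tool's x, y, z in m, a list of three; "yaw": the turn about the tool's x in degrees. In form: [{"fingers": fingers, "translation": [tx, ty, tz], "yaw": yaw}, ...]. A call has 1 to 5 rows; each row is the pose to reach, as a shift and turn from the pose commanded when the call began, along the tool's axes at that moment; what a row does not reach only later rows make up. A row lasts 1/8 s, in which the tool goes at most 62.5 mm and 10.7 degrees, less where a joint would pass 70% of its speed; a pose out of reach is approached as far as the arm can. A call with a gripper value outside its range is refused whole. The fingers move at their own pace and stop on an object; "newtons" is the grip in N (left out, the last holds). Time passes only in rows, so rows that repeat a pose let the fingers close. It gives the time, the measured TCP pose, the force and the opening at its end, in the units of the state.
- bot.observe(): the state, without advancing time (a new reading comes with each control period).
- bot.read_camera(name): name is "side" or "top"; returns the picture (384x512x3 uint8, blue, green, red); there is no depth.
- bot.camera_info(name): a dict with "intrinsics" (3x3 intrinsics, pixels), "position" and "attitude" of the camera in the world. Camera axes: x right, y up, looking along -z (the intrinsics and any distortion apply to the point x, -y, -z); pixel columns grow to the right and rows downward; lengths in mm; the calibration is good to about 2 mm. A picture is of the moment at which its call begins. camera_info takes no time and is no camera call.
- bot.hand_in(): hands the job in, once; it reports no verdict.
Trained networks look in the newest picture that a camera, given by its name, has taken for a name from the list of things; names that differ only in an ending like _2 or _b are one class to them, and where a whole thing is asked for, a point or a joint stands for the part that bears it (a point fixed in the world has none). Each returns a list of dicts, best first, with "score" (0 to 1); they miss things now and then, are a little off and sometimes report something else, mostly with a low value. They report only what shows in the picture. A call takes as long as a camera call. They do not tell look-alikes from the thing itself.
- bot.boxes_of(label, camera): "bbox" ([centre column, centre row, width, height] in pixels, round what is visible of it).
The state is a dict: "time": time; "joints": joint angles; "joint_velocities": joint speeds; "tau": joint torques, N m; "eef_pos": TCP position; "tcp_rot": TCP orientation; "wrist_force": force on the tool from outside, world axes, zero at the start; "wrist_torque": the same for the moment, N m; "grip_width": finger opening in mm.
Only numpy, scipy, OpenCV 4.12 (cv2) and the standard library are available. Lean on these libraries where they do the work, as an engineer would, in place of code of your own. Each camera call takes 0.05 s, during which the arm holds its last target.

## Working session

There is one attempt and no reset: what is moved stays moved. The work goes in short steps, Python scripts to look and compute and a tool call to move; the robot and the scene stay as the last step left them, time stands still between calls to the robot, and variables do not carry over. Pictures are saved under pics/ and viewed, and the job is handed in when it is done.

Besides the shell and the picture viewer there is one more tool, called by a JSON object that holds its "method" and its "body", one argument or row to a line. move_arm: Moves the arm, as the interface text tells. Its arguments: {"type":"object","properties":{"increments":{"type":"array","items":{"type":"object","properties":{"fingers":{"type":"number"},"translation":{"type":"array","items":{"type":"number"}},"yaw":{"type":"number"}}}},"newtons":{"type":"number"}},"required":["increments"]}

```bash
mkdir -p pics; python3 - <<'E'
from station import bot
import cv2,numpy as np
s=bot.observe()
for k in s: print(k,np.round(s[k],3))
for c in("side","top"):
    im=bot.read_camera(c); cv2.imwrite(f"pics/{c}0.png",im)
    i=bot.camera_info(c); print(c,i)
    for l in ("probe_mid","dipper_mid","rest","clamp_paddle","melter","bars","mould"):
        print(l,[(np.round(d["bbox"]).tolist(),round(d["score"],2)) for d in bot.boxes_of(l,c)])
E
```

```text
time 0.0
joints [ 1.27   0.265  1.605  0.     1.274 -0.037]
joint_velocities [ 0.001  0.     0.     0.002 -0.001 -0.001]
tau [ 1.0000e-03 -5.1512e+01 -3.6731e+01  0.0000e+00  1.3000e-02  0.0000e+00]
eef_pos [175.793 650.937 229.941]
tcp_rot [-1.014  1.324  1.012]
wrist_force [-0.662 -0.593 -0.009]
wrist_torque [ 0.022 -0.02   0.007]
grip_width 85.353
side {'intrinsics': array([[487.24465878,   0.        , 263.77515787],
       [  0.        , 487.24465878, 184.77065537],
       [  0.        ,   0.        ,   1.        ]]), 'position': array([-168.14059447, -746.72760496,  879.89700597]), 'attitude': array([ 0.93055283, -0.33465894, -0.63116739])}
probe_mid [([197.0, 202.0, 16.0, 50.0], 0.62), ([224.0, 182.0, 10.0, 33.0], 0.54)]
dipper_mid [([209.0, 170.0, 11.0, 22.0], 0.59)]
rest [([219.0, 196.0, 48.0, 56.0], 0.73), ([362.0, 211.0, 178.0, 135.0], 0.56)]
clamp_paddle [([350.0, 223.0, 35.0, 21.0], 0.74)]
melter [([363.0, 214.0, 182.0, 134.0], 0.64)]
bars [([241.0, 159.0, 38.0, 33.0], 0.98), ([209.0, 171.0, 7.0, 16.0], 0.35)]
mould [([261.0, 278.0, 74.0, 57.0], 0.76), ([362.0, 214.0, 181.0, 135.0], 0.36)]
top {'intrinsics': array([[359.5761432 ,   0.        , 250.97753574],
       [  0.        , 359.5761432 , 195.59176645],
       [  0.        ,   0.        ,   1.        ]]), 'position': array([389.77928014, 105.5896468 , 875.97055412]), 'attitude': array([ 0.16025546, -0.18163332, -1.72783268])}
probe_mid [([210.0, 294.0, 15.0, 16.0], 0.71), ([202.0, 245.0, 19.0, 13.0], 0.58), ([185.0, 249.0, 78.0, 31.0], 0.48)]
dipper_mid [([158.0, 247.0, 20.0, 16.0], 0.7)]
rest [([186.0, 249.0, 81.0, 34.0], 0.94), ([201.0, 246.0, 15.0, 12.0], 0.68)]
clamp_paddle [([353.0, 163.0, 52.0, 28.0], 0.92)]
melter [([308.0, 118.0, 144.0, 181.0], 0.64), ([202.0, 247.0, 14.0, 10.0], 0.19)]
bars [([117.0, 179.0, 58.0, 41.0], 0.7)]
mould []
```

```bash
python3 - <<'E'
import cv2
a=cv2.imread("pics/side0.png");b=cv2.imread("pics/top0.png")
cv2.imwrite("pics/side0b.png",cv2.resize(a[120:320,160:460],None,fx=2.66,fy=2.66,interpolation=cv2.INTER_CUBIC))
cv2.imwrite("pics/top0b.png",cv2.resize(b,(800,600),interpolation=cv2.INTER_CUBIC))
E
```

```text
(no output)
```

View pics/side0b.png

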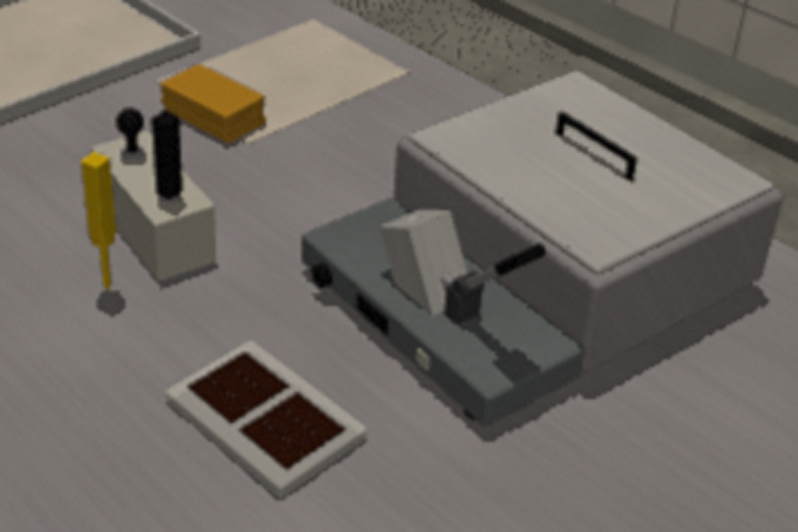

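View pics/top0b.png

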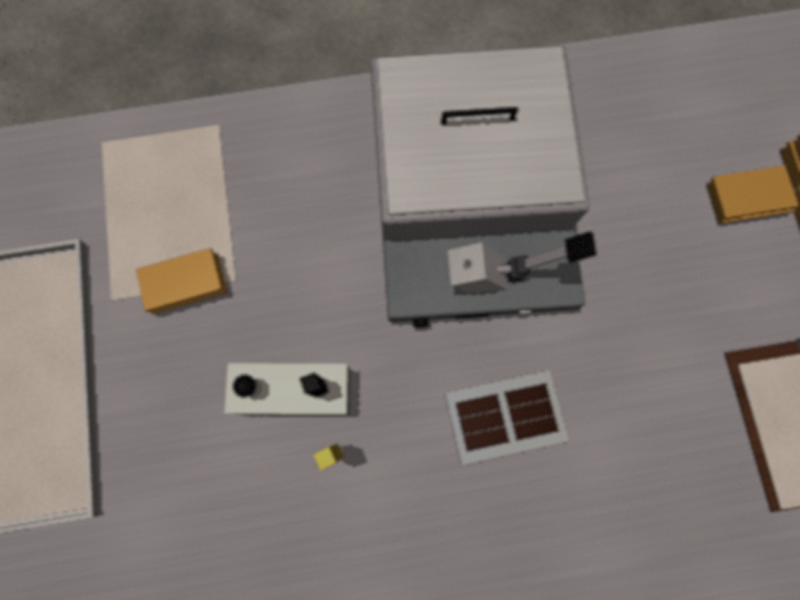

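The possible probes are the black square handle in the rest (top 202,246), the yellow square-handled look-alike (top 210,294) and the round-knobbed dipper (top 158,247). By the description it is the black one in the rest. Next I'll crop close and write geometry helpers.

```bash
cat > h.py <<'E'
import numpy as np,cv2
from scipy.spatial.transform import Rotation as R
from scipy.optimize import least_squares
CAM={}
def cam(c):
    if c not in CAM:
        from station import bot
        i=bot.camera_info(c); CAM[c]=(i["intrinsics"],i["position"],R.from_rotvec(i["attitude"]).as_matrix())
    return CAM[c]
def proj(c,p):
    K,t,A=cam(c); q=(np.atleast_2d(p)-t)@A; q=q*[1,-1,-1]; q=q@K.T
    return q[:,:2]/q[:,2:]
def ray_z(c,uv,z):
    K,t,A=cam(c); d=np.linalg.inv(K)@[uv[0],uv[1],1]; d=A@(d*[1,-1,-1]); return t+d*(z-t[2])/d[2]
def tri(obs):
    f=lambda p:np.concatenate([proj(c,p)[0]-uv for c,uv in obs])
    s=least_squares(f,[500,100,80]); return s.x,np.round(s.fun,1)
def crop(im,u0,v0,w,h,f,name):
    c=cv2.resize(im[v0:v0+h,u0:u0+w],None,fx=f,fy=f,interpolation=cv2.INTER_CUBIC); cv2.imwrite(name,c)
E
python3 - <<'E'
from h import *
from station import bot
s=bot.observe(); print(np.round(R.from_rotvec(s["tcp_rot"]).as_matrix(),3))
print("probe top/handle",ray_z("top",(202,246),150), "bottom", ray_z("top",(353,163),160), ray_z("top",(300,169),116))
print(tri([("top",(202,246)),("side",(224,179))]))
print(tri([("top",(210,294)),("side",(196,181))]),"yellow?")
a=cv2.imread("pics/side0.png");b=cv2.imread("pics/top0.png")
crop(b,135,220,100,80,8,"pics/t1.png"); crop(a,180,150,80,80,7,"pics/s1.png")
crop(b,240,130,150,90,5,"pics/t2.png"); crop(a,265,180,120,100,6,"pics/s2.png")
E
```

```text
[[ 0.    -0.965  0.261]
 [ 0.     0.261  0.965]
 [-1.     0.     0.   ]]
probe top/handle [459.23967575 196.75547065 150.        ] bottom [ 576.59336363 -136.89303136  160.        ] [593.76069475 -34.06173751 116.        ]
(array([462.890638  , 199.08962369, 125.03463577]), array([ 0.3, -0.7, -1. ,  0.1]))
(array([366.80163472, 190.97758322, 163.77945749]), array([ 0.5, -1.1, -1.7, -0. ])) yellow?
```

View pics/t1.png

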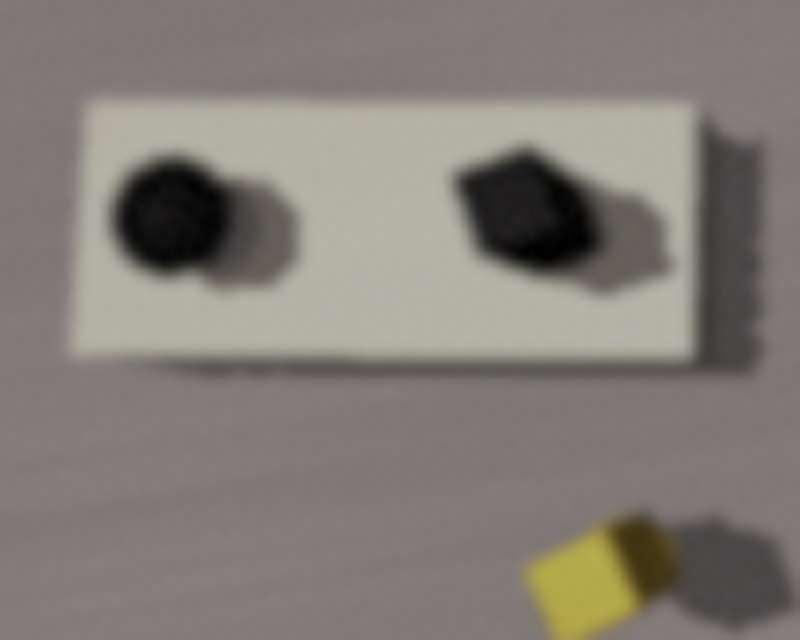

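View pics/s1.png

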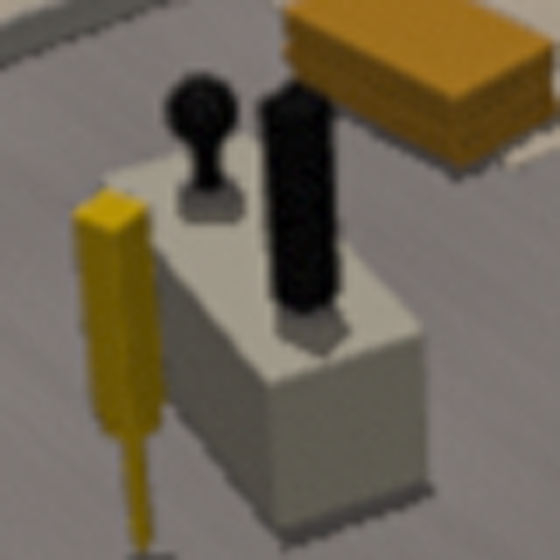

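View pics/t2.png

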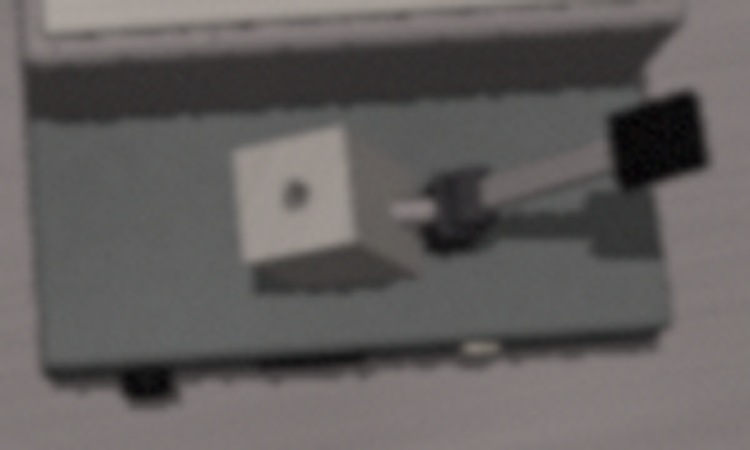

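View pics/s2.png

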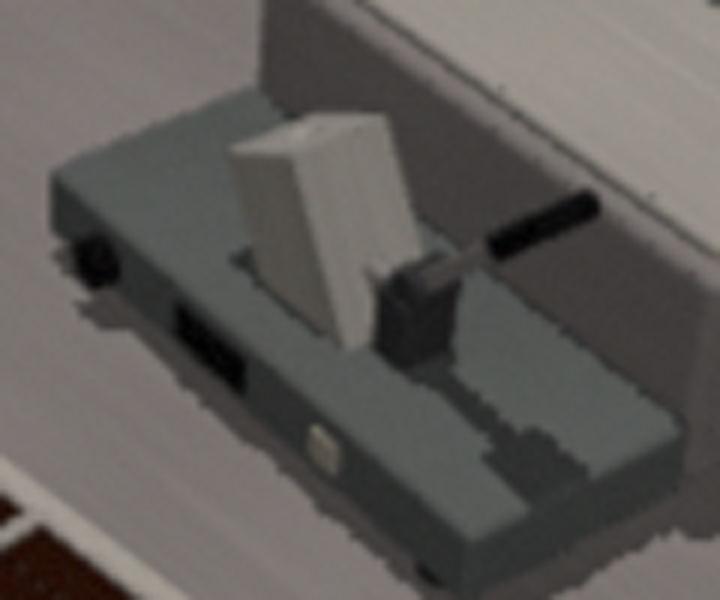

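```bash
cat > fit.py <<'E'
from h import *
T1=lambda x,y:np.array([135+(x+.5)/8-.5,220+(y+.5)/8-.5])
S1=lambda x,y:np.array([180+(x+.5)/7-.5,150+(y+.5)/7-.5])
T2=lambda x,y:np.array([240+(x+.5)/5-.5,130+(y+.5)/5-.5])
S2=lambda x,y:np.array([265+(x+.5)/6-.5,180+(y+.5)/6-.5])
def W(p,q):
    c,s=np.cos(p[2]),np.sin(p[2]); return np.array([p[0]+c*q[0]-s*q[1],p[1]+s*q[0]+c*q[1],q[2]])
def fit(obs,p0,lab):
    f=lambda p:np.concatenate([proj(c,W(p,q))[0]-uv for c,uv,q in obs])
    s=least_squares(f,p0,loss="soft_l1"); print(lab,np.round(s.x,3)); print(np.round(s.fun.reshape(-1,2),1).tolist()); return s.x
rest=fit([("top",T1(88,100),(35,85,75)),("top",T1(697,100),(35,-85,75)),("top",T1(697,360),(-35,-85,75)),("top",T1(70,357),(-35,85,75)),
 ("side",S1(270,382),(-35,-85,75)),("side",S1(425,328),(35,-85,75)),("side",S1(105,182),(-35,85,75))],[470,220,0],"rest")
print("slots",W(rest,(0,-48,75)),W(rest,(0,48,75)))
s=.5;c=.866
face=[("top",T2(233,152),(26,26*c,116-13)),("top",T2(343,127),(26,-26*c,129)),("top",T2(355,240),(-26,-26*c,129)),("top",T2(243,262),(-26,26*c,103)),
("side",S2(232,152),(-26,26*c,103)),("side",S2(290,157),(-26,-26*c,129)),("side",S2(388,118),(26,-26*c,129)),("side",S2(325,113),(26,26*c,103)),("top",T2(296,195),(0,0,116))]
m=fit(face,[590,-30,0],"mouth")
cons=[("top",T2(43,362),(-57,150,50)),("top",T2(668,325),(-57,-150,50)),("side",S2(52,178),(-57,150,50)),("side",S2(480,545),(-57,-150,50)),("side",S2(685,430),(66,-150,50)),("top",T2(645,90),(65,-150,50)),("top",T2(28,120),(65,150,50))]
k=fit(cons,[590,-30,0],"console")
# mask handle fit
import itertools
a={"side":cv2.imread("pics/side0.png"),"top":cv2.imread("pics/top0.png")}
win={"top":(188,234,26,24),"side":(214,158,18,42)}
def model(p,dz=0):
    out=[]
    for cn,(u,v,w,h) in win.items():
        H=np.array([W(p,(sx*11,sy*11,z)) for sx in(-1,1) for sy in(-1,1) for z in(81+dz,177+dz)])
        uv=(proj(cn,H)-[u,v]+.5)*8
        m_=np.zeros((h*8,w*8),np.uint8); cv2.fillConvexPoly(m_,cv2.convexHull(uv.astype(np.float32)).astype(np.int32),255)
        out.append(cv2.resize(m_,(w,h),interpolation=cv2.INTER_AREA)/255.)
    return out
obs=[]
for cn,(u,v,w,h) in win.items():
    g=a[cn][v:v+h,u:u+w].max(2).astype(float); obs.append(np.clip((95-g)/60,0,1))
cost=lambda p:sum(((x-y)**2).sum() for x,y in zip(model(p),obs))
from scipy.optimize import minimize
x0=W(rest,(0,-48,75)); best=[]
for yw in np.arange(0,90,10):
    r=minimize(cost,[x0[0],x0[1],np.radians(yw)],method="Nelder-Mead",options=dict(initial_simplex=[[x0[0],x0[1],np.radians(yw)],[x0[0]+4,x0[1],np.radians(yw)],[x0[0],x0[1]+4,np.radians(yw)],[x0[0],x0[1],np.radians(yw+10)]]))
    best.append((round(r.fun,2),np.round(r.x[:2],1).tolist(),round(np.degrees(r.x[2])%90,1)))
print(*sorted(best)[:5],sep="\n")
E
python3 fit.py
```

```text
rest [ 4.69236e+02  2.47707e+02 -1.63000e-01]
[[0.2, 0.0], [0.2, -0.1], [-0.3, -0.7], [0.5, -0.2], [-0.5, -0.1], [-0.2, 0.2], [-1.4, -0.7]]
slots [461.45114799 200.34281869  75.        ] [477.02132519 295.07174554  75.        ]
mouth [ 5.95896e+02 -3.14930e+01 -1.10000e-01]
[[0.8, -0.7], [0.6, -0.4], [0.3, 0.0], [0.6, -0.3], [-1.5, -0.3], [-0.2, -0.5], [-0.8, -0.4], [-1.6, -0.1], [-0.1, -0.3]]
console [ 5.92049e+02 -6.61140e+01 -1.05000e-01]
[[-0.0, 0.6], [2.6, 0.5], [-1.0, -2.3], [-2.1, -0.7], [0.9, -0.5], [0.5, -1.7], [0.1, -0.5]]
(np.float64(43.2), [461.3, 199.3], np.float64(43.0))
(np.float64(43.56), [461.0, 198.8], np.float64(40.6))
(np.float64(43.67), [461.1, 199.1], np.float64(39.7))
(np.float64(43.68), [460.9, 198.6], np.float64(42.4))
(np.float64(43.8), [460.9, 198.3], np.float64(42.3))
```

```bash
cat >> fit.py <<'E'
print([(yw,round(min(cost([461.2+dx,199.3+dy,np.radians(yw)]) for dx in(-1,0,1) for dy in(-1,0,1)),1)) for yw in range(0,90,6)])
b=a["top"]; s_=a["side"]
def st(im,u,v,w,h,f): 
    c=cv2.resize(im[v:v+h,u:u+w],None,fx=f,fy=f,interpolation=cv2.INTER_CUBIC); return np.clip(c.astype(float)*3,0,255).astype(np.uint8)
A=st(b,188,232,26,26,15);B=st(s_,212,158,24,44,9)
for yw in (42,):
  for z,col in((177,(0,255,0)),(81,(0,0,255))):
    P=np.array([W([461.2,199.5,np.radians(yw)],(x*11,y*11,z)) for x,y in((1,1),(1,-1),(-1,-1),(-1,1))])
    for im,cn,o,f in((A,"top",(188,232),15),(B,"side",(212,158),9)):
      cv2.polylines(im,[((proj(cn,P)-o+.5)*f).astype(np.int32)],True,col,1)
h=max(A.shape[0],B.shape[0]); pad=lambda x:np.pad(x,((0,h-x.shape[0]),(0,0),(0,0)))
cv2.imwrite("pics/ov.png",np.hstack([pad(A),pad(st(b,188,232,26,26,15))[:, :180],pad(B)]))
E
python3 fit.py|tail -1
```

```text
[(0, np.float64(70.3)), (6, np.float64(73.7)), (12, np.float64(73.3)), (18, np.float64(70.4)), (24, np.float64(65.4)), (30, np.float64(56.7)), (36, np.float64(49.1)), (42, np.float64(44.3)), (48, np.float64(50.5)), (54, np.float64(68.5)), (60, np.float64(66.2)), (66, np.float64(53.6)), (72, np.float64(52.0)), (78, np.float64(54.6)), (84, np.float64(63.9))]
```

View pics/ov.png

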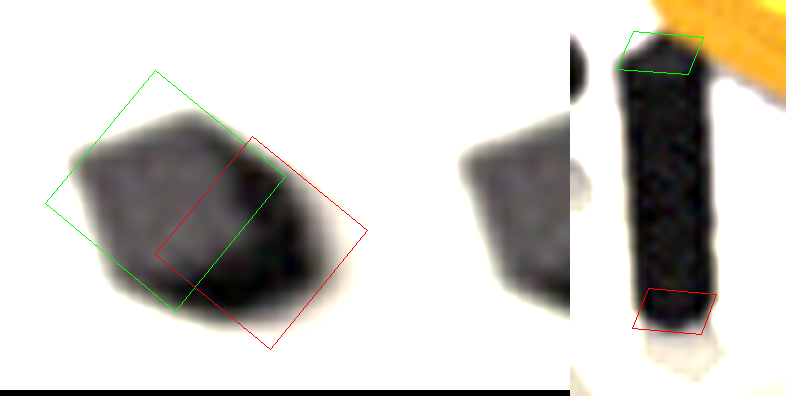

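```bash
python3 - <<'E'
from h import *
a=cv2.imread("pics/top0.png")
c=cv2.resize(a[230:260,186:216],None,fx=20,fy=20,interpolation=cv2.INTER_CUBIC); c=np.clip(c.astype(float)*4-40,0,255).astype(np.uint8)
cv2.imwrite("pics/t3.png",c)
P=lambda x,y:ray_z("top",(188+(x+.5)/15-.5,232+(y+.5)/15-.5),177)
q=[P(78,155),P(197,115),P(245,190),P(115,280)]
for i in range(3): d=q[i+1]-q[i]; print(q[i],np.linalg.norm(d),np.degrees(np.arctan2(d[1],d[0])))
E
```

```text
[467.46937161 210.0057342  177.        ] 16.063104119250312 -80.72106432365064
[470.0594026 194.1528148 177.       ] 11.613290918287868 -155.4994013206896
[459.49180796 189.33675111 177.        ] 20.01439745191403 115.63430992828381
```

View pics/t3.png

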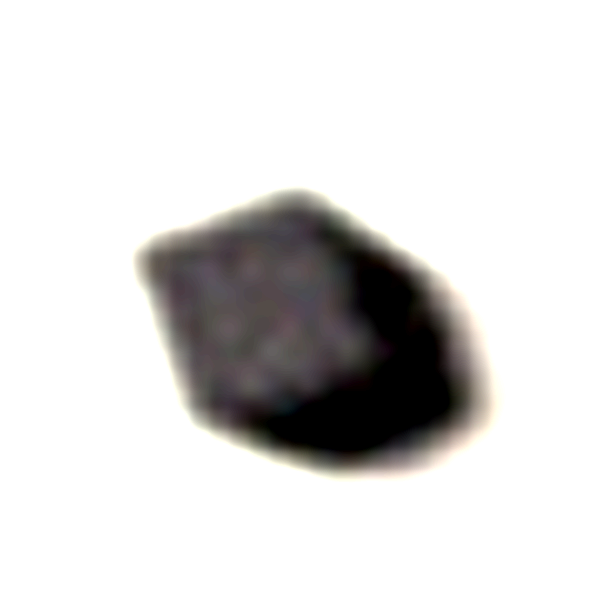

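```bash
cat > fit2.py <<'E'
exec(open("fit.py").read().split("print([(yw")[0])
def model(p):
    out=[]
    for cn,(u,v,w,h) in win.items():
        H=np.array([W(p,(sx*p[3],sy*p[3],z)) for sx in(-1,1) for sy in(-1,1) for z in(81,p[4])]+[W(p,(13*np.cos(t),13*np.sin(t),z)) for t in np.arange(0,6.28,.4) for z in (75,81)])
        uv=(proj(cn,H)-[u,v]+.5)*8
        m_=np.zeros((h*8,w*8),np.uint8); cv2.fillConvexPoly(m_,cv2.convexHull(uv.astype(np.float32)).astype(np.int32),255)
        out.append(cv2.resize(m_,(w,h),interpolation=cv2.INTER_AREA)/255.)
    return out
best=[]
for yw in np.arange(0,90,15):
    x=np.array([461,199.5,np.radians(yw),10,177]); r=minimize(cost,x,method="Nelder-Mead",options=dict(maxfev=600,initial_simplex=np.vstack([x]+[x+d for d in np.diag([4,4,.3,1.5,-8])])))
    best.append((round(r.fun,2),np.round(r.x,1).tolist(),round(np.degrees(r.x[2])%90,1)))
print(*sorted(best)[:6],sep="\n")
p=sorted(best)[0][1]; p[2]=np.radians(sorted(best)[0][2])
def st(im,u,v,w,h,f): 
    c=cv2.resize(im[v:v+h,u:u+w],None,fx=f,fy=f,interpolation=cv2.INTER_CUBIC); return np.clip(c.astype(float)*3,0,255).astype(np.uint8)
A=st(a["top"],188,232,26,26,15);B=st(a["side"],212,158,24,44,9)
for z,col in((p[4],(0,255,0)),(81,(0,0,255))):
    P=np.array([W(p,(x*p[3],y*p[3],z)) for x,y in((1,1),(1,-1),(-1,-1),(-1,1))])
    for im,cn,o,f in((A,"top",(188,232),15),(B,"side",(212,158),9)):
      cv2.polylines(im,[((proj(cn,P)-o+.5)*f).astype(np.int32)],True,col,1)
h=max(A.shape[0],B.shape[0]); pad=lambda x:np.pad(x,((0,h-x.shape[0]),(0,0),(0,0)))
cv2.imwrite("pics/ov2.png",np.hstack([pad(A),pad(B)]))
E
python3 fit2.py|tail -6
```

```text
(np.float64(29.97), [462.3, 201.3, 1.8, 9.0, 175.2], np.float64(11.6))
(np.float64(30.12), [462.3, 201.2, 0.2, 9.1, 174.9], np.float64(12.1))
(np.float64(30.64), [462.2, 201.2, 0.3, 9.2, 174.5], np.float64(14.7))
(np.float64(30.76), [462.0, 201.2, 1.8, 8.8, 175.4], np.float64(10.3))
(np.float64(31.03), [462.1, 201.4, 0.2, 9.0, 174.5], np.float64(12.6))
(np.float64(32.92), [462.2, 201.3, 0.4, 9.1, 174.3], np.float64(21.4))
```

View pics/ov2.png

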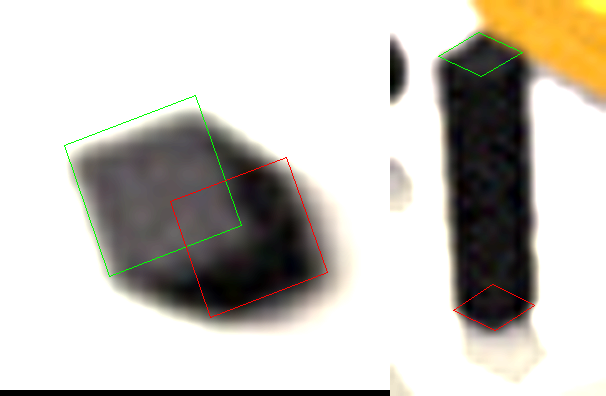

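The probe stands at about (462, 201) with its flats at 11.6°. The socket mouth is at about (596, -31.5, 116) and the melter yaw is about -6°. The tool can't tilt, so I'll grip across melter x, pivot the probe in the grip against the slot, then insert it tilted.

```bash
cat > go.py <<'E'
# usage: go.py x y z jawyaw_deg  -> shift in tool frame from measured pose
import sys; from h import *; from station import bot
s=bot.observe(); M=R.from_rotvec(s["tcp_rot"]).as_matrix()
x,y,z,j=map(float,sys.argv[1:5])
cur=np.degrees(np.arctan2(M[1,2],M[0,2])); d=-(j-cur); d=(d+180)%360-180
print("t",round(s["time"],2),"pos",np.round(s["eef_pos"],1),"jaw",round(cur,1),"w",round(s["grip_width"],1),"F",np.round(s["wrist_force"],1),"tiltx",np.round(M[:,0],3))
print("shift m",np.round(M.T@(np.array([x,y,z])-s["eef_pos"])/1000,4),"yaw",round(d,1))
E
python3 go.py 462 200.8 232 11.6
```

```text
t 0.8 pos [176.  651.7 231.3] jaw 74.9 w 85.4 F [ 0.9 -0.2 -0.4] tiltx [ 0.  0. -1.]
shift m [-0.0007 -0.3937 -0.3607] yaw 63.3
```

{"method": "move_arm", "body": {
  "increments": [
    {"fingers": 100,"translation": [0,-0.04,-0.036],"yaw": 6},
    {"fingers": 100,"translation": [0,-0.08,-0.072],"yaw": 13},
    {"fingers": 100,"translation": [0,-0.12,-0.11],"yaw": 19},
    {"fingers": 100,"translation": [0,-0.16,-0.146],"yaw": 26},
    {"fingers": 100,"translation": [0,-0.2,-0.183],"yaw": 32}
  ],
  "newtons": 40
}}

```text
time: 1.42
eef_pos: [322.2, 421.4, 231.6]
tcp_rot: [-0.583, 1.49, 0.583]
wrist_force: [1.2, 0.9, 1.0]
grip_width: 85.4
```

```bash
python3 go.py 462 200.8 232 11.6
```

```text
t 1.43 pos [322.2 421.4 231.6] jaw 42.7 w 85.4 F [1.2 0.9 1. ] tiltx [ 0.001  0.001 -1.   ]
shift m [-0.0004 -0.257  -0.0469] yaw 31.1
```

{"method": "move_arm", "body": {
  "increments": [
    {"fingers": 100,"translation": [0,-0.055,-0.01],"yaw": 7},
    {"fingers": 100,"translation": [0,-0.11,-0.02],"yaw": 14},
    {"fingers": 100,"translation": [0,-0.165,-0.03],"yaw": 21},
    {"fingers": 100,"translation": [0,-0.22,-0.04],"yaw": 27},
    {"fingers": 100,"translation": [0,-0.257,-0.047],"yaw": 31.1}
  ]
}}

```text
time: 2.05
eef_pos: [462.9, 200.4, 231.6]
tcp_rot: [-0.158, 1.564, 0.158]
wrist_force: [-0.9, 1.0, -0.1]
grip_width: 85.2
```

```bash
python3 go.py 462 200.8 114 11.6; python3 - <<'E'
from h import *
from station import bot
b=bot.read_camera("top"); crop(b,130,190,130,110,6,"pics/t4.png")
E
```

```text
t 2.05 pos [462.9 200.4 231.6] jaw 11.5 w 85.2 F [-0.9  1.  -0.1] tiltx [ 0.001  0.    -1.   ]
shift m [ 0.1176  0.0005 -0.0009] yaw -0.1
```

View pics/t4.png

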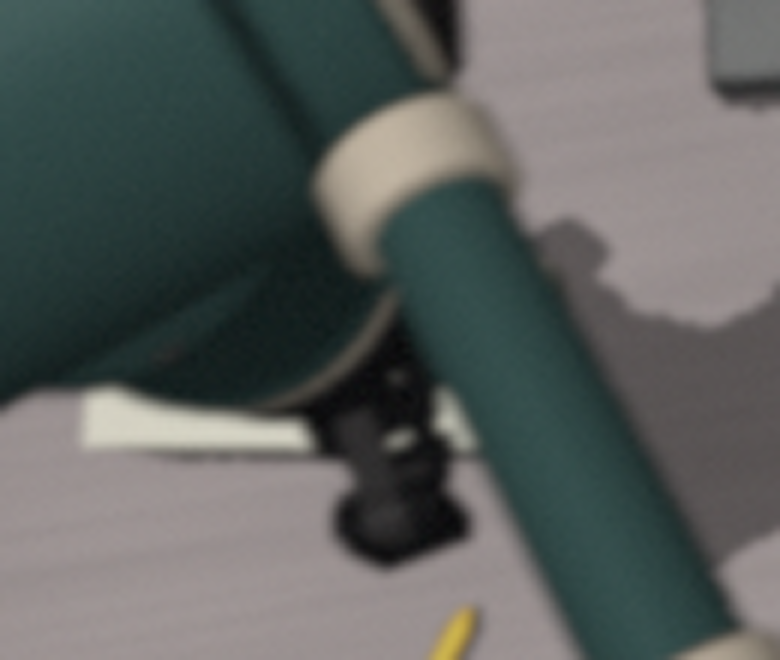

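```bash
python3 - <<'E'
from h import *
from station import bot
b=bot.read_camera("side"); crop(b,150,90,150,150,5,"pics/s4.png")
b=bot.read_camera("top"); crop(b,180,240,80,100,6,"pics/t5.png")
E
```

```text
(no output)
```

View pics/s4.png

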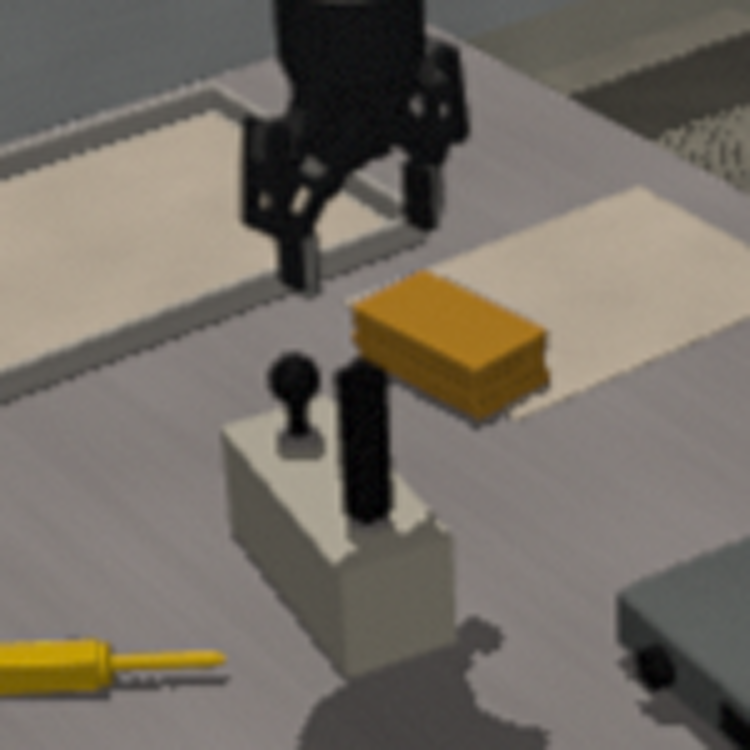

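View pics/t5.png

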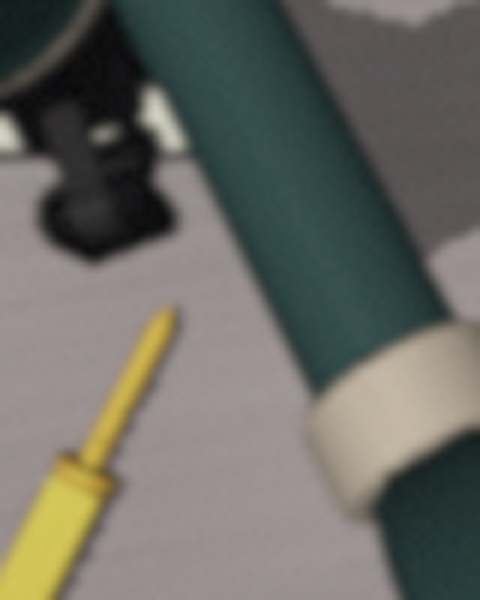

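The yellow look-alike, which had been standing on its tip, has fallen over clear of my path: in the side crop its stem is at (165,660). The jaws are centred over the black probe at (363,365), so I'll descend.

{"method": "move_arm", "body": {
  "increments": [
    {"fingers": 100,"translation": [0.03,0,-0.0005],"yaw": 0},
    {"fingers": 100,"translation": [0.06,0,-0.0005],"yaw": 0},
    {"fingers": 100,"translation": [0.09,0,-0.0005],"yaw": 0},
    {"fingers": 100,"translation": [0.117,0,-0.0005],"yaw": 0},
    {"fingers": 100,"translation": [0.117,0,-0.0005],"yaw": 0}
  ]
}}

```text
time: 2.82
eef_pos: [458.6, 202.6, 112.0]
tcp_rot: [-0.164, 1.57, 0.162]
wrist_force: [0.4, -0.1, -0.0]
grip_width: 85.3
```

```bash
python3 go.py 462 200.8 114 11.6; python3 - <<'E'
from h import *
from station import bot
b=bot.read_camera("side"); crop(b,170,110,100,110,6,"pics/s5.png")
E
```

```text
t 2.83 pos [458.6 202.6 112. ] jaw 11.9 w 85.3 F [ 0.4 -0.1 -0. ] tiltx [-0.005 -0.002 -1.   ]
shift m [-0.002  -0.0025  0.003 ] yaw 0.3
```

View pics/s5.png

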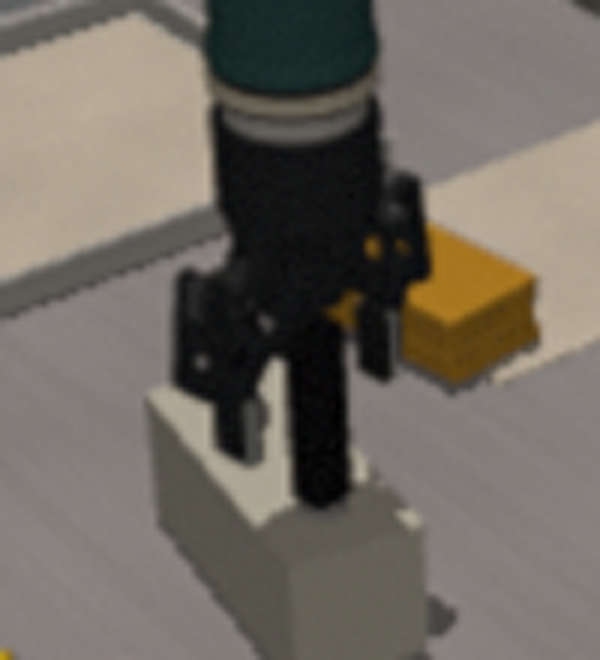

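{"method": "move_arm", "body": {
  "increments": [
    {"fingers": 100,"translation": [0,0,0],"yaw": 0}
  ]
}}

```text
time: 3.0
eef_pos: [462.2, 203.3, 115.8]
tcp_rot: [-0.162, 1.562, 0.163]
wrist_force: [-0.3, -0.3, 0.3]
grip_width: 85.5
```

```bash
python3 go.py 462 200.8 114 11.6
```

```text
t 3.0 pos [462.2 203.3 115.8] jaw 11.8 w 85.5 F [-0.3 -0.3  0.3] tiltx [ 0.002  0.001 -1.   ]
shift m [ 0.0018 -0.0024 -0.0007] yaw 0.2
```

{"method": "move_arm", "body": {
  "increments": [
    {"fingers": 100,"translation": [0.001,-0.002,0],"yaw": 0},
    {"fingers": 20,"translation": [0.001,-0.002,0],"yaw": 0},
    {"fingers": 10,"translation": [0.001,-0.002,0],"yaw": 0},
    {"fingers": 10,"translation": [0.001,-0.002,0],"yaw": 0},
    {"fingers": 10,"translation": [0.001,-0.002,0],"yaw": 0}
  ],
  "newtons": 30
}}

```text
time: 3.62
eef_pos: [461.9, 200.4, 113.4]
tcp_rot: [-0.161, 1.565, 0.161]
wrist_force: [1.3, -0.3, 1.5]
grip_width: 21.9
```

{"method": "move_arm", "body": {
  "increments": [
    {"fingers": 10,"translation": [0,0,0],"yaw": 0},
    {"fingers": 10,"translation": [0,0,0],"yaw": 0},
    {"fingers": 10,"translation": [0,0,0],"yaw": 0}
  ]
}}

```text
time: 4.0
eef_pos: [461.9, 200.5, 113.4]
tcp_rot: [-0.162, 1.565, 0.161]
wrist_force: [0.3, -0.0, 0.8]
grip_width: 21.9
```

```bash
python3 go.py 462 200.8 168 11.6
```

```text
t 4.0 pos [461.9 200.5 113.4] jaw 11.8 w 21.9 F [ 0.3 -0.   0.8] tiltx [ 0. -0. -1.]
shift m [-0.0546  0.0003  0.0002] yaw 0.2
```

{"method": "move_arm", "body": {
  "increments": [
    {"fingers": 10,"translation": [-0.014,0,0],"yaw": 0},
    {"fingers": 10,"translation": [-0.028,0,0],"yaw": 0},
    {"fingers": 10,"translation": [-0.042,0,0],"yaw": 0},
    {"fingers": 10,"translation": [-0.054,0,0],"yaw": 0},
    {"fingers": 10,"translation": [-0.054,0,0],"yaw": 0}
  ]
}}

```text
time: 4.62
eef_pos: [462.8, 200.9, 169.0]
tcp_rot: [-0.161, 1.562, 0.162]
wrist_force: [-0.4, -0.1, -1.1]
grip_width: 21.8
```

```bash
python3 go.py 462 200.8 168 11.6; python3 - <<'E'
from h import *
from station import bot
b=bot.read_camera("side"); crop(b,170,100,100,110,6,"pics/s6.png")
print(proj("side",[[461,200.5,75+54],[461,200.5,75]]))
E
```

```text
t 4.62 pos [462.8 200.9 169. ] jaw 11.8 w 21.8 F [-0.4 -0.1 -1.1] tiltx [ 0.003  0.001 -1.   ]
shift m [ 0.001   0.0001 -0.0008] yaw 0.2
[[222.09188822 177.90744867]
 [222.97877651 193.70297891]]
```

View pics/s6.png

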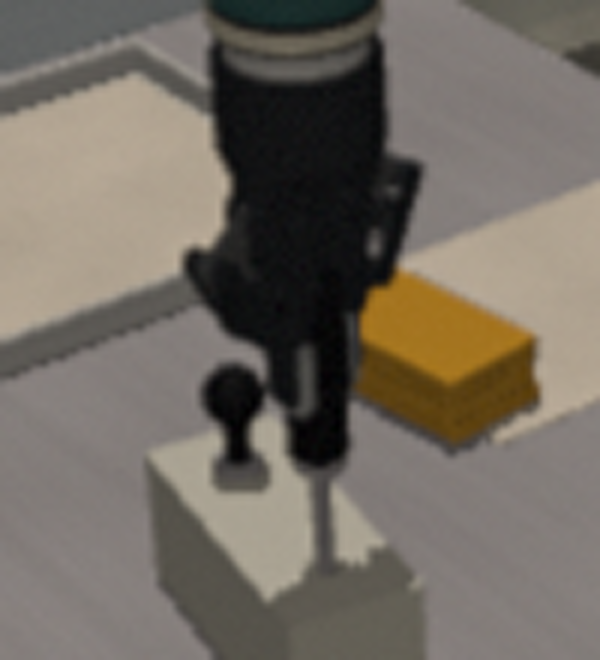

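{"method": "move_arm", "body": {
  "increments": [
    {"fingers": 10,"translation": [0,0.007,0],"yaw": 0},
    {"fingers": 10,"translation": [0.0001,0.0142,0],"yaw": 0},
    {"fingers": 10,"translation": [0.0007,0.02,0],"yaw": 0},
    {"fingers": 10,"translation": [0.0014,0.0258,0],"yaw": 0},
    {"fingers": 10,"translation": [0.0014,0.0258,0],"yaw": 0}
  ],
  "newtons": 20
}}

```text
time: 5.3
eef_pos: [456.0, 226.6, 165.5]
tcp_rot: [-0.161, 1.566, 0.163]
wrist_force: [-0.3, -1.4, 0.1]
grip_width: 21.9
```

```bash
python3 go.py 462 200.8 168 11.6; python3 - <<'E'
from h import *
from station import bot
b=bot.read_camera("side"); crop(b,170,100,100,110,6,"pics/s7.png")
E
```

```text
t 5.3 pos [456.  226.6 165.5] jaw 11.8 w 21.9 F [-0.3 -1.4  0.1] tiltx [-0.001  0.001 -1.   ]
shift m [-0.0025 -0.0265  0.0006] yaw 0.2
```

View pics/s7.png

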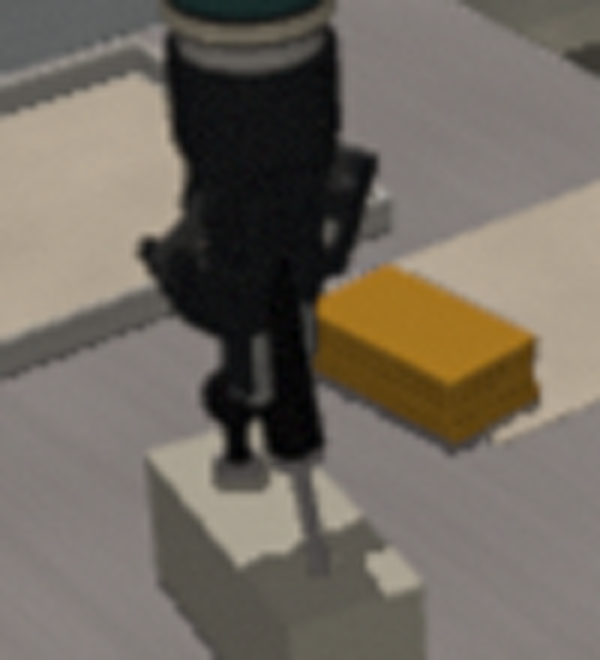

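{"method": "move_arm", "body": {
  "increments": [
    {"fingers": 10,"translation": [0.0015,0.0076,0],"yaw": 0},
    {"fingers": 10,"translation": [0.0036,0.0151,0],"yaw": 0},
    {"fingers": 10,"translation": [0.0062,0.0225,0],"yaw": 0},
    {"fingers": 10,"translation": [0.0093,0.0296,0],"yaw": 0},
    {"fingers": 10,"translation": [0.012,0.035,0],"yaw": 0}
  ]
}}

```text
time: 5.98
eef_pos: [449.2, 260.7, 153.7]
tcp_rot: [-0.161, 1.565, 0.162]
wrist_force: [-1.8, -2.4, 3.1]
grip_width: 21.4
```

```bash
python3 go.py 462 200.8 168 11.6; python3 - <<'E'
from h import *
from station import bot
b=bot.read_camera("side"); crop(b,170,100,100,110,6,"pics/s8.png")
E
```

```text
t 5.97 pos [449.2 260.7 153.7] jaw 11.8 w 21.4 F [-1.8 -2.4  3.1] tiltx [-0.  0. -1.]
shift m [-0.0143 -0.0612  0.0003] yaw 0.2
```

View pics/s8.png

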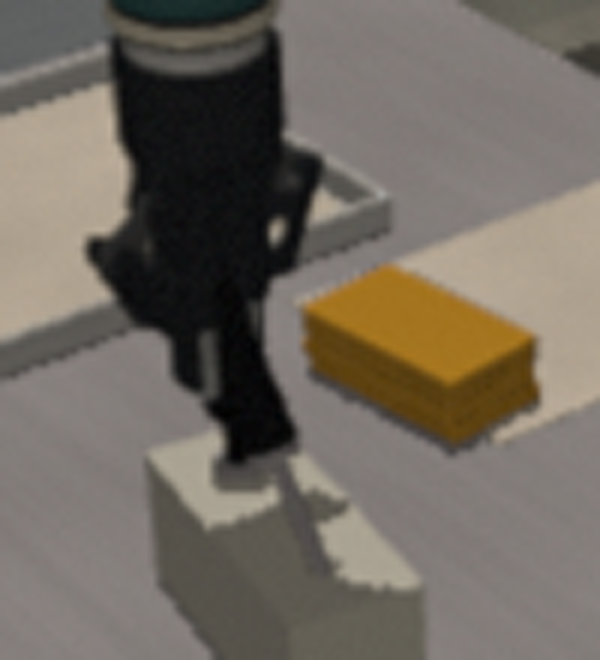

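{"method": "move_arm", "body": {
  "increments": [
    {"fingers": 10,"translation": [0,0,0],"yaw": 0},
    {"fingers": 10,"translation": [-0.02,0.002,0],"yaw": 0},
    {"fingers": 10,"translation": [-0.05,0,0],"yaw": 4},
    {"fingers": 10,"translation": [-0.075,-0.01,0],"yaw": 10},
    {"fingers": 10,"translation": [-0.09,-0.02,0],"yaw": 18}
  ],
  "newtons": 60
}}

```text
time: 6.65
eef_pos: [454.3, 241.0, 245.5]
tcp_rot: [0.091, 1.567, -0.087]
wrist_force: [-0.1, 0.7, -0.4]
grip_width: 21.6
```

```bash
python3 go.py 462 200.8 168 -6.1; python3 - <<'E'
from h import *
from station import bot
b=bot.read_camera("side"); crop(b,150,70,130,130,6,"pics/s9.png")
b=bot.read_camera("top"); crop(b,130,170,130,100,6,"pics/t9.png")
E
```

```text
t 6.65 pos [454.3 241.  245.5] jaw -6.5 w 21.6 F [-0.1  0.7 -0.4] tiltx [ 0.002  0.002 -1.   ]
shift m [ 0.0774 -0.0393  0.012 ] yaw -0.4
```

View pics/s9.png

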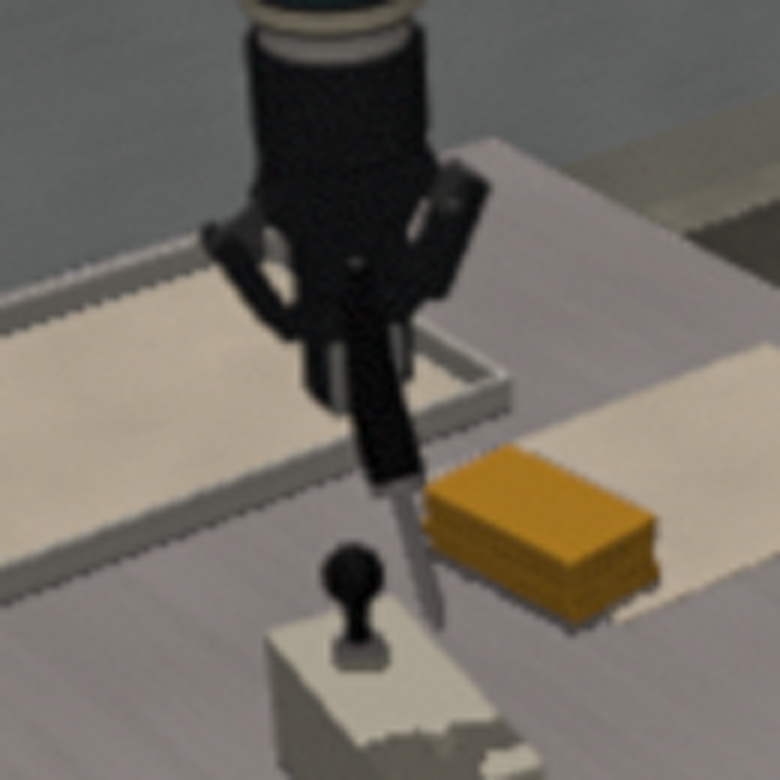

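View pics/t9.png

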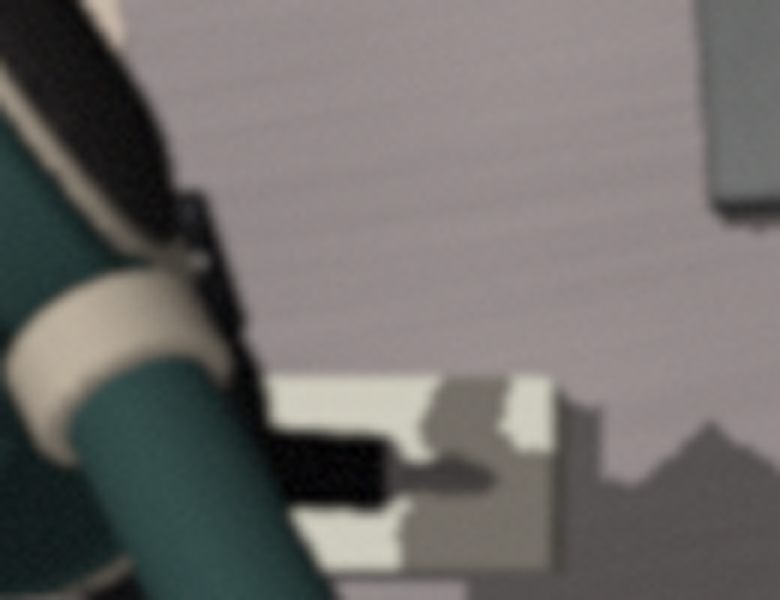

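```bash
python3 - <<'E'
from h import *
from station import bot
s=bot.observe(); M=R.from_rotvec(s["tcp_rot"]).as_matrix()
S=lambda x,y:(150+(x+.5)/6-.5,70+(y+.5)/6-.5); T=lambda x,y:(130+(x+.5)/6-.5,170+(y+.5)/6-.5)
tip,r1=tri([("side",S(436,625)),("top",T(493,479))]); sh,r2=tri([("side",S(402,487)),("top",T(390,473))])
print(tip,r1,sh,r2,np.linalg.norm(sh-tip))
g=s["eef_pos"]-19*M[:,0]
for n,p in(("tip",tip),("sh",sh)): print(n,"rel grasp in tool",np.round(M.T@(p-g),1))
d=g-tip; print("lean from tip->grasp",np.degrees(np.arctan2(np.dot(d,M[:,1]),d[2])),np.linalg.norm(d),"jawdir",np.dot(d,M[:,2]))
d=sh-tip; print("lean tip->sh",np.degrees(np.arctan2(np.dot(d,M[:,1]),d[2])))
# predicted projections for nominal 31deg
for th in (27,30,33):
    t=np.radians(th); ax=np.sin(t)*M[:,1]-np.cos(t)*M[:,0]; tp=g-122.5*ax; shp=g-57.5*ax
    print(th,tp,[((proj(c,q)[0]-o+.5)*6-.5).round() for c,o in(("side",(150,70)),("top",(130,170))) for q in(tp,shp)])
E
```

```text
[448.14157624 177.67329507 159.70705437] [ 0.3 -0.  -0.1  0.2] [450.16540586 201.99419478 219.88819196] [ 0.3 -0.  -0.1  0.2] 64.94129171979199
tip rel grasp in tool [105.2 -63.8  -0.3]
sh rel grasp in tool [ 45.1 -39.2  -0.7]
lean from tip->grasp 31.18397421708455 123.04011441268068 jawdir 0.26444537300169185
lean tip->sh 22.225937431055108
27 [449.31927602 185.79203045 155.79270852] [array([430., 624.]), array([392., 486.]), array([469., 482.]), array([350., 475.])]
30 [448.68787652 180.18137213 158.83457244] [array([436., 624.]), array([394., 486.]), array([485., 480.]), array([357., 475.])]
33 [448.07359996 174.73677549 162.1677571 ] [array([441., 623.]), array([397., 485.]), array([500., 479.]), array([365., 474.])]
```

```bash
python3 go.py 603.7 39.4 240 -6.2
```

```text
t 6.75 pos [455.  240.8 246.1] jaw -6.3 w 21.5 F [ 0.3  1.3 -1.1] tiltx [ 0.004  0.003 -1.   ]
shift m [ 0.0062 -0.1839  0.1698] yaw -0.1
```

{"method": "move_arm", "body": {
  "increments": [
    {"fingers": 10,"translation": [0,-0.036,0.034],"yaw": 0},
    {"fingers": 10,"translation": [0,-0.072,0.068],"yaw": 0},
    {"fingers": 10,"translation": [0.002,-0.108,0.1],"yaw": 0},
    {"fingers": 10,"translation": [0.004,-0.146,0.135],"yaw": 0},
    {"fingers": 10,"translation": [0.006,-0.184,0.17],"yaw": 0}
  ]
}}

```text
time: 7.38
eef_pos: [603.1, 38.3, 236.4]
tcp_rot: [0.084, 1.57, -0.082]
wrist_force: [1.3, 0.6, -1.0]
grip_width: 21.5
```

{"method": "move_arm", "body": {
  "increments": [
    {"fingers": 10,"translation": [0,0,0],"yaw": 0},
    {"fingers": 10,"translation": [0,0,0],"yaw": 0}
  ]
}}

```text
time: 7.62
eef_pos: [601.9, 39.5, 236.5]
tcp_rot: [0.085, 1.571, -0.084]
wrist_force: [-0.3, -0.2, -0.8]
grip_width: 21.4
```

```bash
python3 go.py 603.7 39.4 215 -6.2; python3 - <<'E'
from h import *
from station import bot
b=bot.read_camera("side"); crop(b,240,90,130,130,6,"pics/s10.png")
b=bot.read_camera("top"); crop(b,230,90,130,100,6,"pics/t10.png")
E
```

```text
t 7.62 pos [601.9  39.5 236.5] jaw -6.2 w 21.4 F [-0.3 -0.2 -0.8] tiltx [-0.002  0.001 -1.   ]
shift m [0.0215 0.     0.0018] yaw 0.0
```

View pics/s10.png

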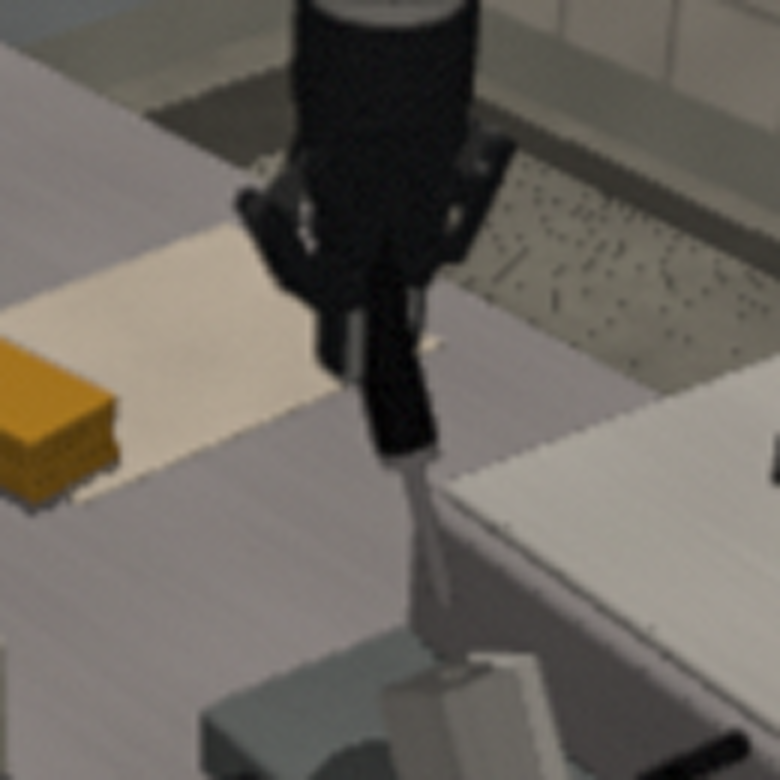

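View pics/t10.png

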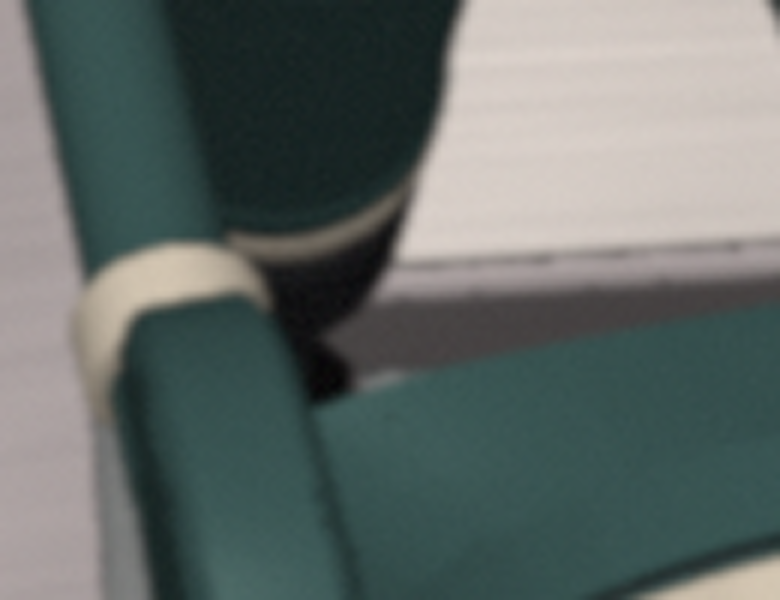

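```bash
python3 - <<'E'
from h import *
f=lambda p:((proj("side",p)[0]-[240,90]+.5)*6-.5).round(0)
print("tip",f([595,-23.9,150.3]),"mouth",f([596,-31.5,116]))
c=cv2.imread("pics/s10.png")[560:760,360:600]; cv2.imwrite("pics/s10b.png",cv2.resize(c,None,fx=3,fy=3))
E
```

```text
tip [443. 602.] mouth [453. 673.]
```

View pics/s10b.png

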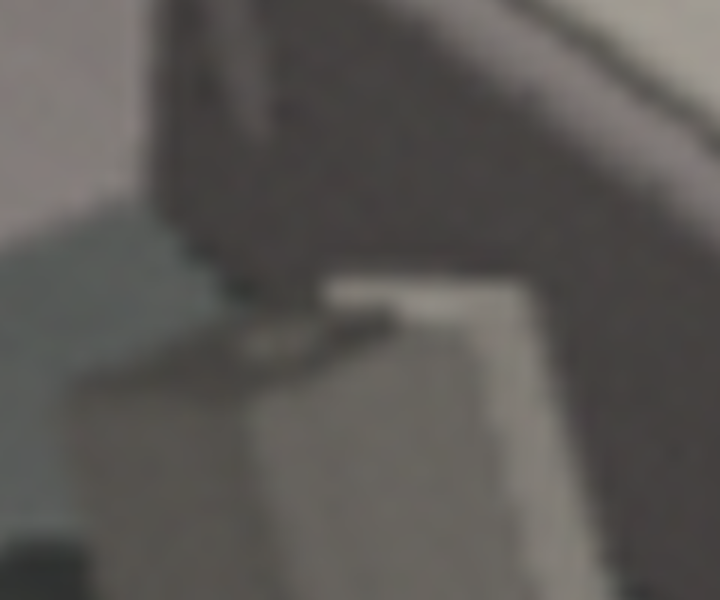

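```bash
python3 - <<'E'
from h import *
S=lambda x,y:(240+(x+.5)/6-.5,90+(y+.5)/6-.5); T2=lambda x,y:np.array([240+(x+.5)/5-.5,130+(y+.5)/5-.5])
print(tri([("top",T2(296,195)),("side",S(461,671))]),tri([("top",T2(296,195)),("side",S(457,671))]))
print(ray_z("top",T2(296,195),116))
g=tri
# tip with side obs & same depth plane
f=lambda p:((proj("side",p)[0]-[240,90]+.5)*6-.5)
p=np.array([595,-23.9,150.3])
for d in ((3,0,0),(0,3,0),(0,0,3)): print(d,(f(p+d)-f(p)).round(1))
E
```

```text
(array([596.61267319, -32.6080928 , 116.27152433]), array([ 0.3, -0.8, -0.9,  0.3])) (array([595.88609023, -32.14030114, 116.73277376]), array([ 0.2, -0.5, -0.6,  0.2]))
[595.09086444 -31.6379449  116.        ]
(3, 0, 0) [ 4.9 -2.5]
(0, 3, 0) [-4.8 -3.1]
(0, 0, 3) [ 0.4 -5.7]
```

{"method": "move_arm", "body": {
  "increments": [
    {"fingers": 10,"translation": [0.01,-0.0013,0.0017],"yaw": 0},
    {"fingers": 10,"translation": [0.018,-0.0013,0.0017],"yaw": 0},
    {"fingers": 10,"translation": [0.0234,-0.0013,0.0017],"yaw": 0},
    {"fingers": 10,"translation": [0.0234,-0.0013,0.0017],"yaw": 0}
  ]
}}

```text
time: 8.22
eef_pos: [603.4, 37.8, 213.5]
tcp_rot: [0.085, 1.571, -0.085]
wrist_force: [0.1, 0.2, -0.8]
grip_width: 21.4
```

```bash
python3 go.py 603.7 39.4 215 -6.2; python3 - <<'E'
from h import *
from station import bot
b=bot.read_camera("side"); crop(b,285,165,60,55,12,"pics/s11.png")
E
```

```text
t 8.22 pos [603.4  37.8 213.5] jaw -6.2 w 21.4 F [ 0.1  0.2 -0.8] tiltx [-0.002 -0.    -1.   ]
shift m [-0.0015  0.0016  0.0001] yaw 0.0
```

View pics/s11.png

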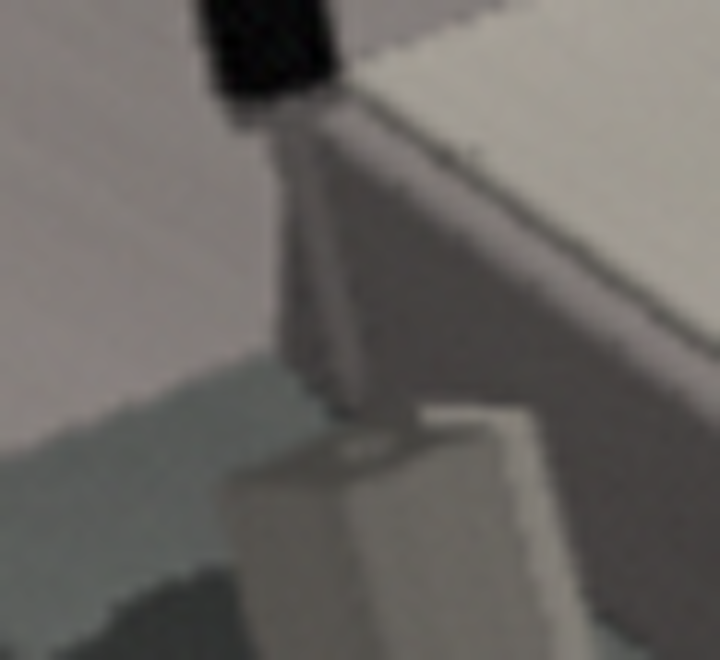

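{"method": "move_arm", "body": {
  "increments": [
    {"fingers": 10,"translation": [0.0,-0.001,0.0015],"yaw": 0},
    {"fingers": 10,"translation": [0.006,-0.0045,0.0015],"yaw": 0},
    {"fingers": 10,"translation": [0.012,-0.008,0.0015],"yaw": 0},
    {"fingers": 10,"translation": [0.0173,-0.011,0.0015],"yaw": 0}
  ]
}}

```text
time: 8.78
eef_pos: [603.6, 27.5, 196.7]
tcp_rot: [0.088, 1.571, -0.084]
wrist_force: [-2.7, 3.0, 1.0]
grip_width: 21.7
```

```bash
python3 go.py 603.7 39.4 215 -6.2; python3 - <<'E'
from h import *
from station import bot
b=bot.read_camera("side"); crop(b,285,165,60,55,12,"pics/s12.png")
E
```

```text
t 8.78 pos [603.6  27.5 196.7] jaw -6.3 w 21.7 F [-2.7  3.   1. ] tiltx [-0.002  0.003 -1.   ]
shift m [-0.0182  0.0119 -0.0012] yaw -0.1
```

View pics/s12.png

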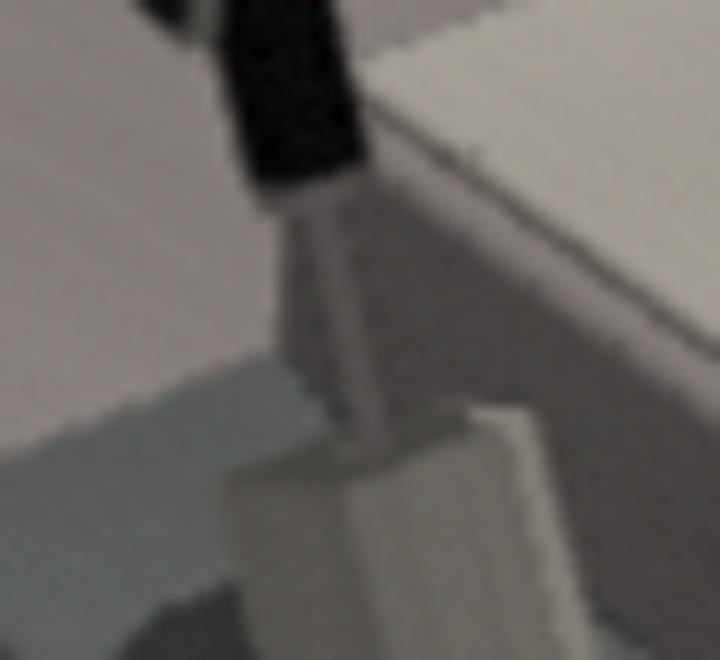

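{"method": "move_arm", "body": {
  "increments": [
    {"fingers": 10,"translation": [0.0,0.001,-0.0015],"yaw": 0},
    {"fingers": 10,"translation": [0.0052,-0.002,-0.0015],"yaw": 0},
    {"fingers": 10,"translation": [0.0104,-0.005,-0.0015],"yaw": 0},
    {"fingers": 10,"translation": [0.0104,-0.005,-0.0015],"yaw": 0}
  ]
}}

```text
time: 9.32
eef_pos: [601.8, 21.8, 185.8]
tcp_rot: [0.086, 1.57, -0.085]
wrist_force: [-0.5, 4.1, -3.8]
grip_width: 21.5
```

```bash
python3 go.py 603.7 39.4 215 -6.2; python3 - <<'E'
from h import *
from station import bot
print(bot.observe()["wrist_torque"])
b=bot.read_camera("side"); crop(b,285,165,60,55,12,"pics/s13.png")
E
```

```text
t 9.32 pos [601.8  21.8 185.8] jaw -6.2 w 21.5 F [-0.5  4.1 -3.8] tiltx [-0.001  0.    -1.   ]
shift m [-0.0292  0.0177 -0.0001] yaw -0.0
[ 1.00431734  0.14646295 -0.10676593]
```

View pics/s13.png

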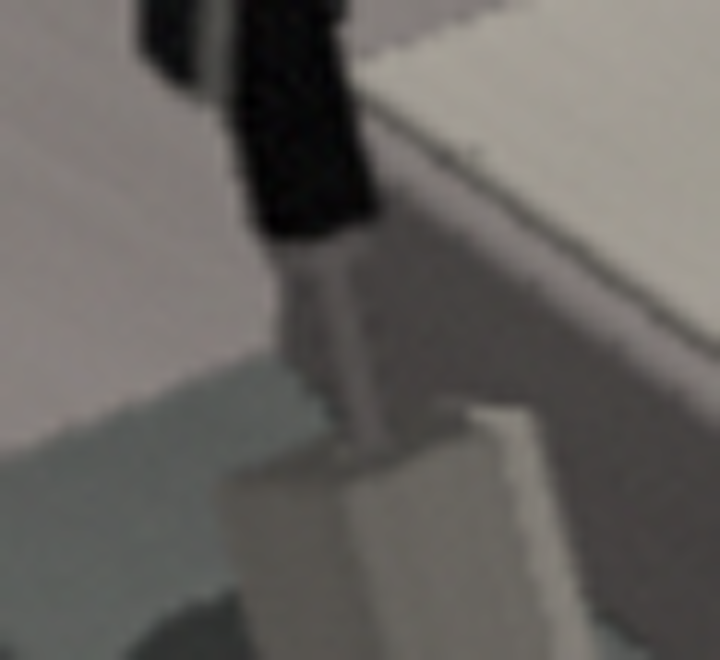

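{"method": "move_arm", "body": {
  "increments": [
    {"fingers": 10,"translation": [0.001,0.0017,0],"yaw": 0},
    {"fingers": 10,"translation": [0.0075,-0.002,0],"yaw": 0},
    {"fingers": 10,"translation": [0.0135,-0.0055,0],"yaw": 0},
    {"fingers": 10,"translation": [0.0185,-0.0083,0],"yaw": 0},
    {"fingers": 10,"translation": [0.0185,-0.0083,0],"yaw": 0}
  ]
}}

```text
time: 10.0
eef_pos: [601.2, 12.8, 167.4]
tcp_rot: [0.085, 1.57, -0.086]
wrist_force: [-0.3, 1.6, -3.4]
grip_width: 21.8
```

```bash
python3 go.py 603.7 39.4 215 -6.2; python3 - <<'E'
from h import *
from station import bot
print(bot.observe()["wrist_torque"])
b=bot.read_camera("side"); crop(b,285,165,60,55,12,"pics/s14.png")
E
```

```text
t 10.0 pos [601.2  12.8 167.4] jaw -6.2 w 21.8 F [-0.3  1.6 -3.4] tiltx [-0.001 -0.001 -1.   ]
shift m [-0.0477  0.0267 -0.0004] yaw -0.0
[ 0.35381813  0.19346197 -0.05235454]
```

View pics/s14.png

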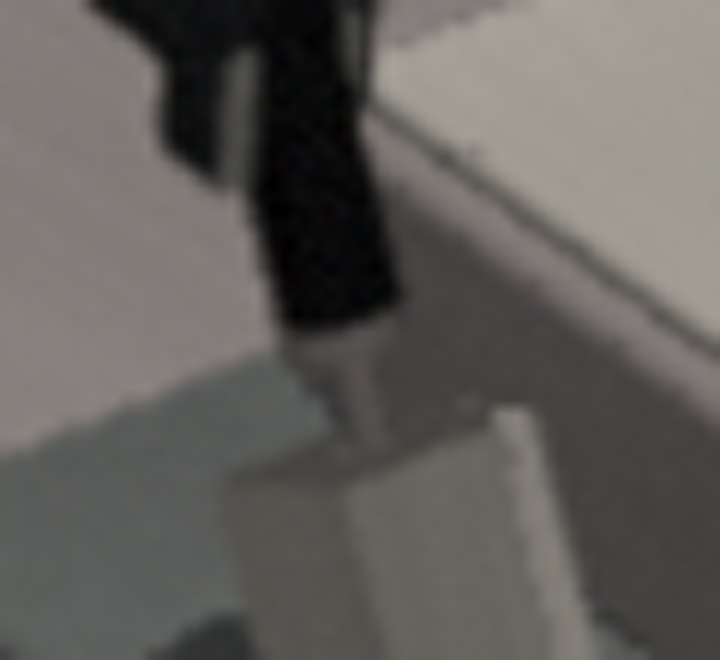

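{"method": "move_arm", "body": {
  "increments": [
    {"fingers": 10,"translation": [0.006,-0.003,0],"yaw": 0},
    {"fingers": 10,"translation": [0.012,-0.0063,0],"yaw": 0},
    {"fingers": 10,"translation": [0.0173,-0.0093,0],"yaw": 0},
    {"fingers": 10,"translation": [0.0173,-0.0093,0],"yaw": 0}
  ]
}}

```text
time: 10.55
eef_pos: [600.1, 3.8, 150.0]
tcp_rot: [0.085, 1.57, -0.086]
wrist_force: [-1.5, 2.5, -4.2]
grip_width: 21.1
```

```bash
python3 go.py 603.7 39.4 215 -6.2
```

```text
t 10.55 pos [600.1   3.8 150. ] jaw -6.2 w 21.1 F [-1.5  2.5 -4.2] tiltx [-0.001 -0.    -1.   ]
shift m [-0.065   0.0358 -0.0003] yaw -0.0
```

{"method": "move_arm", "body": {
  "increments": [
    {"fingers": 10,"translation": [0.002,-0.001,0],"yaw": 0},
    {"fingers": 10,"translation": [0.0035,-0.0015,0],"yaw": 0},
    {"fingers": 10,"translation": [0.005,-0.0024,0],"yaw": 0},
    {"fingers": 10,"translation": [0.006,-0.003,0],"yaw": 0},
    {"fingers": 10,"translation": [0.006,-0.003,0],"yaw": 0}
  ]
}}

```text
time: 11.18
eef_pos: [600.2, 2.2, 146.8]
tcp_rot: [0.086, 1.569, -0.084]
wrist_force: [-6.1, 6.3, 8.1]
grip_width: 21.2
```

```bash
python3 go.py 603.7 39.4 215 -6.2; python3 - <<'E'
from h import *
from station import bot
b=bot.read_camera("side"); crop(b,285,165,60,55,12,"pics/s15.png")
E
```

```text
t 11.18 pos [600.2   2.2 146.8] jaw -6.2 w 21.2 F [-6.1  6.3  8.1] tiltx [ 0.     0.001 -1.   ]
shift m [-0.0682  0.0375 -0.0005] yaw -0.0
```

View pics/s15.png

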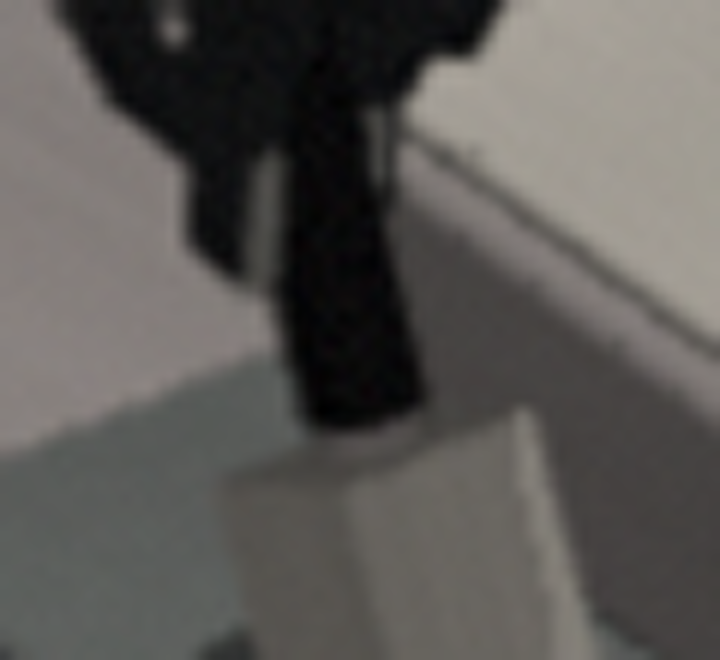

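{"method": "move_arm", "body": {
  "increments": [
    {"fingers": 10,"translation": [0.0015,-0.0005,-0.001],"yaw": 0},
    {"fingers": 10,"translation": [0.003,-0.001,-0.001],"yaw": 0},
    {"fingers": 10,"translation": [0.003,-0.001,-0.001],"yaw": 0}
  ]
}}

```text
time: 11.6
eef_pos: [600.2, 2.2, 146.7]
tcp_rot: [0.088, 1.566, -0.083]
wrist_force: [-9.5, 9.7, 19.3]
grip_width: 21.7
```

```bash
python3 go.py 603.7 39.4 215 -6.2
```

```text
t 11.6 pos [600.2   2.2 146.7] jaw -6.2 w 21.7 F [-9.5  9.7 19.3] tiltx [ 0.003  0.003 -1.   ]
shift m [-0.0682  0.0376 -0.0004] yaw -0.0
```

{"method": "move_arm", "body": {
  "increments": [
    {"fingers": 10,"translation": [-0.004,0.0015,0.001],"yaw": 0},
    {"fingers": 40,"translation": [-0.004,0.0015,0.001],"yaw": 0},
    {"fingers": 50,"translation": [-0.004,0.0015,0.001],"yaw": 0},
    {"fingers": 50,"translation": [-0.004,0.0015,0.001],"yaw": 0},
    {"fingers": 50,"translation": [-0.004,0.0015,0.001],"yaw": 0}
  ]
}}

```text
time: 12.22
eef_pos: [600.4, 1.4, 145.9]
tcp_rot: [0.085, 1.569, -0.085]
wrist_force: [0.9, 0.3, 0.3]
grip_width: 42.3
```

{"method": "move_arm", "body": {
  "increments": [
    {"fingers": 50,"translation": [-0.03,0,0],"yaw": 0},
    {"fingers": 50,"translation": [-0.06,0,0],"yaw": 0},
    {"fingers": 50,"translation": [-0.09,0,0],"yaw": 0},
    {"fingers": 50,"translation": [-0.12,0,0],"yaw": 0},
    {"fingers": 50,"translation": [-0.12,-0.0,0],"yaw": 0}
  ]
}}

```text
time: 12.85
eef_pos: [602.2, 1.5, 269.5]
tcp_rot: [0.085, 1.563, -0.085]
wrist_force: [0.2, 0.8, 0.3]
grip_width: 42.6
```

```bash
python3 go.py 603.7 39.4 215 -6.2; python3 - <<'E'
from h import *
from station import bot
b=bot.read_camera("side"); crop(b,260,110,130,130,6,"pics/s16.png")
E
```

```text
t 12.85 pos [602.2   1.5 269.5] jaw -6.2 w 42.6 F [0.2 0.8 0.3] tiltx [ 0.007 -0.    -1.   ]
shift m [ 0.0545  0.0378 -0.0029] yaw -0.0
```

View pics/s16.png

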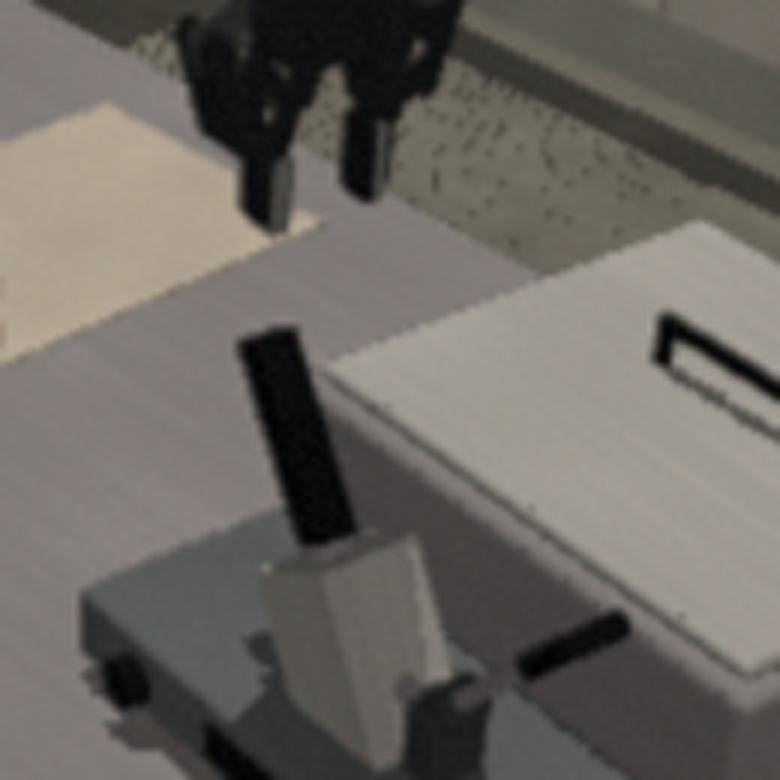

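```bash
python3 - <<'E'
from h import *
T2=lambda x,y:np.array([240+(x+.5)/5-.5,130+(y+.5)/5-.5]);S2=lambda x,y:np.array([265+(x+.5)/6-.5,180+(y+.5)/6-.5])
print(tri([("top",T2(658,140)),("side",S2(545,225))]))
yh=np.array([.108,.994,0]);xh=np.array([.994,-.108,0]);h=np.array([587.1,-116.7,88])
P=lambda q,dx,dy:h+dx*xh+dy*yh+95*(-np.cos(.96-q)*yh+np.sin(.96-q)*np.array([0,0,1]))
f=lambda p:np.concatenate([proj("top",P(*p))[0]-T2(658,140),proj("side",P(*p))[0]-S2(545,225)])
s=least_squares(f,[.1,0,0]);print(s.x,s.fun,P(*s.x)); s=least_squares(lambda p:f([*p,0]),[.1,0]);print(s.x,s.fun,P(*s.x,0))
E
```

```text
(array([ 582.67492024, -177.52886769,  159.38617292]), array([ 0.1, -0.3, -0.4,  0.2]))
[0.1097681  2.17163669 1.72175453] [ 0.138741   -0.34248124 -0.39482241  0.16862263] [ 582.67491697 -177.52886788  159.38617623]
[0.09029447 1.69289656] [ 0.50826578 -0.3146178  -0.40074757 -0.0925127 ] [ 582.16450989 -177.79505435  160.59320727]
```

```bash
python3 - <<'E'
from h import *
yh=np.array([.108,.994,0]);xh=np.array([.994,-.108,0]);z=np.array([0,0,1.]);h=np.array([587.1,-116.7,88])+1.5*xh
for ph,over in((62,-8),(52,0),(46,2),(40,3),(34,3),(28,3),(22,3),(16,3),(10,3),(5,3),(0,3),(0,5)):
    p=np.radians(ph); u=-np.cos(p)*yh+np.sin(p)*z; n=np.sin(p)*yh+np.cos(p)*z
    c=h+94*u+(6-over)*n+11*yh*min(1,ph/10)
    print(ph,np.round(c,1),"rel hinge y,z",np.round([np.dot(c-h,yh),c[2]-88],1))
E
python3 go.py 583.8 -147.6 190 -6.2
```

```text
62 [ 586.3 -137.5  177.6] rel hinge y,z [-20.8  89.6]
52 [ 584.  -158.8  165.8] rel hinge y,z [-42.1  77.8]
46 [ 583.  -168.   158.4] rel hinge y,z [-51.4  70.4]
40 [ 582.2 -175.6  150.7] rel hinge y,z [-59.1  62.7]
34 [ 581.5 -181.7  143.1] rel hinge y,z [-65.2  55.1]
28 [ 581.  -187.   134.8] rel hinge y,z [-70.6  46.8]
22 [ 580.5 -191.4  126. ] rel hinge y,z [-75.  38.]
16 [ 580.1 -194.9  116.8] rel hinge y,z [-78.5  28.8]
10 [ 579.8 -197.4  107.3] rel hinge y,z [-81.   19.3]
5 [ 579.1 -204.2   99.2] rel hinge y,z [-87.9  11.2]
0 [ 578.4 -210.3   91. ] rel hinge y,z [-94.   3.]
0 [ 578.4 -210.3   89. ] rel hinge y,z [-94.   1.]
t 12.9 pos [601.    1.6 267.3] jaw -6.2 w 42.6 F [-0.6  0.6 -0.8] tiltx [ 0.003 -0.    -1.   ]
shift m [ 0.0772 -0.1502 -0.0012] yaw -0.0
```

{"method": "move_arm", "body": {
  "increments": [
    {"fingers": 0,"translation": [0,-0.035,0],"yaw": 0},
    {"fingers": 0,"translation": [0,-0.07,0],"yaw": 0},
    {"fingers": 0,"translation": [0,-0.105,0],"yaw": 0},
    {"fingers": 0,"translation": [0.015,-0.14,0],"yaw": 0},
    {"fingers": 0,"translation": [0.035,-0.14,0],"yaw": 0}
  ],
  "newtons": 40
}}

```text
time: 13.52
eef_pos: [584.1, -139.5, 229.0]
tcp_rot: [0.087, 1.57, -0.088]
wrist_force: [-0.2, -0.1, -1.1]
grip_width: -0.1
```

```bash
python3 go.py 586.3 -137.5 182 -6.2; python3 - <<'E'
from h import *
from station import bot
b=bot.read_camera("side"); crop(b,270,110,130,130,6,"pics/s17.png")
b=bot.read_camera("top"); crop(b,240,110,150,110,5,"pics/t17.png")
E
```

```text
t 13.53 pos [ 584.1 -139.5  229. ] jaw -6.4 w -0.1 F [-0.2 -0.1 -1.1] tiltx [-0.001 -0.    -1.   ]
shift m [0.047  0.0023 0.002 ] yaw -0.2
```

View pics/s17.png

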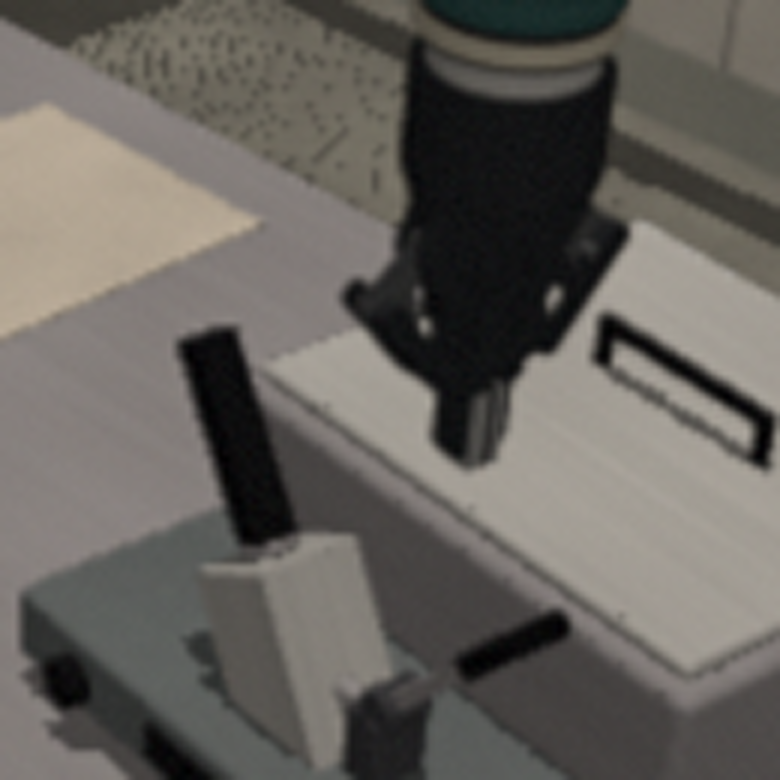

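View pics/t17.png

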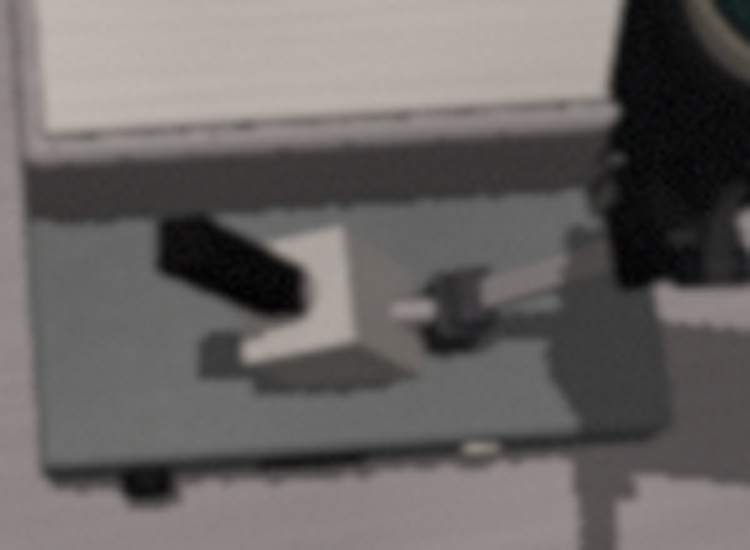

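```bash
python3 - <<'E'
from h import *
m=np.array([596.3,-32.2,116]);a=np.array([.054,.497,.866])
for t in(0,6,102):
  print(t,[((proj(c,m+t*a)[0]-o+.5)*f-.5).round() for c,o,f in(("top",(240,110),5),("side",(270,110),6))])
E
```

```text
0 [array([297., 292.]), array([274., 553.])]
6 [array([291., 289.]), array([271., 540.])]
102 [array([195., 235.]), array([214., 332.])]
```

```bash
python3 - <<'E'
import cv2
a=cv2.imread("pics/s17.png")[300:620,140:420];b=cv2.imread("pics/t17.png")[180:400,130:440]
a=cv2.resize(a,None,fx=1.6,fy=1.6);b=cv2.resize(b,None,fx=1.1,fy=1.1)
import numpy as np
h=max(a.shape[0],b.shape[0]);p=lambda x:np.pad(x,((0,h-x.shape[0]),(0,0),(0,0)))
cv2.imwrite("pics/z17.png",np.clip(np.hstack([p(a),p(b)]).astype(float)*1.6,0,255).astype(np.uint8))
E
```

```text
(no output)
```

View pics/z17.png

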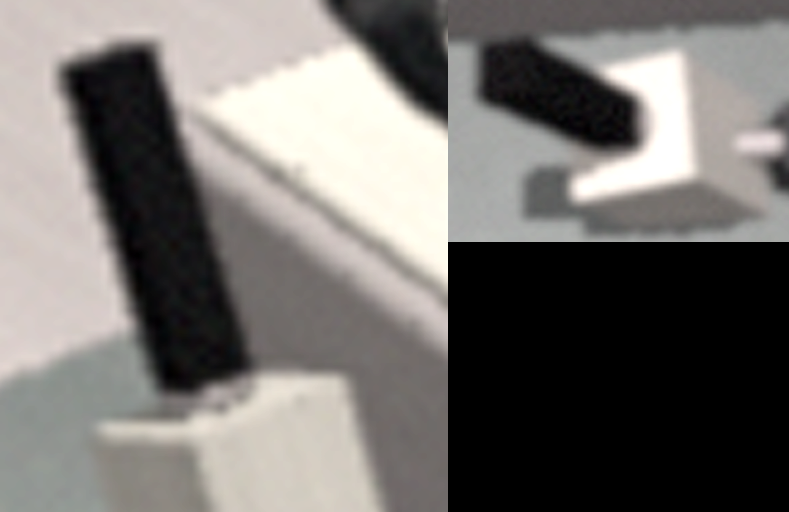

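{"method": "move_arm", "body": {
  "increments": [
    {"fingers": 0,"translation": [0.02,0.002,0.002],"yaw": 0},
    {"fingers": 0,"translation": [0.047,0.002,0.002],"yaw": 0},
    {"fingers": 0,"translation": [0.047,0.002,0.002],"yaw": 0}
  ]
}}

```text
time: 14.0
eef_pos: [585.3, -134.0, 180.6]
tcp_rot: [0.085, 1.575, -0.083]
wrist_force: [-0.1, 0.1, -0.7]
grip_width: 0.2
```

```bash
python3 go.py 584 -158.8 165.8 -6.2;  python3 go.py 583 -168 158.4 -6.2; python3 go.py 582.2 -175.6 150.7 -6.2; python3 go.py 581.5 -181.7 143.1 -6.2;  python3 go.py 581 -187 134.8 -6.2
```

```text
t 14.0 pos [ 585.3 -134.   180.6] jaw -6.1 w 0.2 F [-0.1  0.1 -0.7] tiltx [-0.006  0.002 -1.   ]
shift m [ 0.0148 -0.0249  0.0014] yaw 0.1
t 14.0 pos [ 585.3 -134.   180.6] jaw -6.1 w 0.2 F [-0.1  0.1 -0.7] tiltx [-0.006  0.002 -1.   ]
shift m [ 0.0222 -0.0341  0.0015] yaw 0.1
t 14.0 pos [ 585.3 -134.   180.6] jaw -6.1 w 0.2 F [-0.1  0.1 -0.7] tiltx [-0.006  0.002 -1.   ]
shift m [ 0.0299 -0.0418  0.0015] yaw 0.1
t 14.0 pos [ 585.3 -134.   180.6] jaw -6.1 w 0.2 F [-0.1  0.1 -0.7] tiltx [-0.006  0.002 -1.   ]
shift m [ 0.0375 -0.0479  0.0015] yaw 0.1
t 14.0 pos [ 585.3 -134.   180.6] jaw -6.1 w 0.2 F [-0.1  0.1 -0.7] tiltx [-0.006  0.002 -1.   ]
shift m [ 0.0458 -0.0533  0.0017] yaw 0.1
```

{"method": "move_arm", "body": {
  "increments": [
    {"fingers": 0,"translation": [0.015,-0.022,0],"yaw": 0},
    {"fingers": 0,"translation": [0.022,-0.031,0],"yaw": 0},
    {"fingers": 0,"translation": [0.03,-0.039,0],"yaw": 0},
    {"fingers": 0,"translation": [0.0375,-0.046,0],"yaw": 0},
    {"fingers": 0,"translation": [0.0458,-0.051,0],"yaw": 0}
  ]
}}

```text
time: 14.62
eef_pos: [582.0, -187.3, 138.3]
tcp_rot: [0.085, 1.568, -0.086]
wrist_force: [-0.0, -0.0, 1.7]
grip_width: -0.0
```

```bash
python3 go.py 580.5 -191.4 126 -6.2;python3 go.py 580.1 -194.9 117 -6.2;python3 go.py 579.8 -197.4 107 -6.2; python3 go.py 578.4 -206.3 97 -6.2; python3 - <<'E'
from h import *
from station import bot
b=bot.read_camera("side"); crop(b,290,140,130,130,6,"pics/s18.png")
E
```

```text
t 14.62 pos [ 582.  -187.3  138.3] jaw -6.2 w -0.0 F [-0.  -0.   1.7] tiltx [ 0.001 -0.001 -1.   ]
shift m [ 0.0123 -0.0043 -0.0011] yaw -0.0
t 14.62 pos [ 582.  -187.3  138.3] jaw -6.2 w -0.0 F [-0.  -0.   1.7] tiltx [ 0.001 -0.001 -1.   ]
shift m [ 0.0213 -0.0078 -0.0011] yaw -0.0
t 14.62 pos [ 582.  -187.3  138.3] jaw -6.2 w -0.0 F [-0.  -0.   1.7] tiltx [ 0.001 -0.001 -1.   ]
shift m [ 0.0313 -0.0103 -0.0011] yaw -0.0
t 14.62 pos [ 582.  -187.3  138.3] jaw -6.2 w -0.0 F [-0.  -0.   1.7] tiltx [ 0.001 -0.001 -1.   ]
shift m [ 0.0413 -0.0193 -0.0016] yaw -0.0
```

View pics/s18.png

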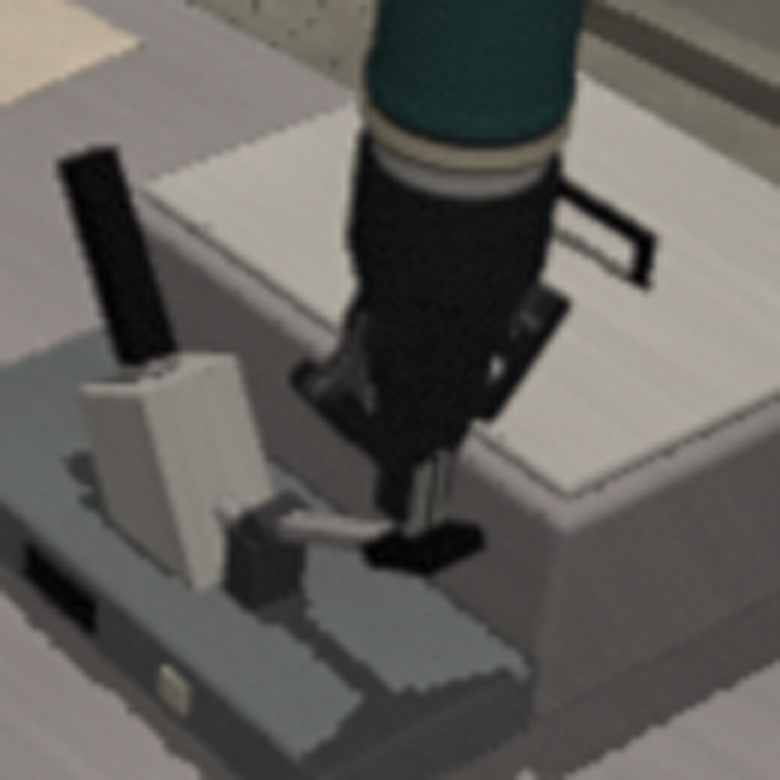

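{"method": "move_arm", "body": {
  "increments": [
    {"fingers": 0,"translation": [0.0123,-0.0043,-0.001],"yaw": 0},
    {"fingers": 0,"translation": [0.0213,-0.0078,-0.001],"yaw": 0},
    {"fingers": 0,"translation": [0.0313,-0.0103,-0.001],"yaw": 0},
    {"fingers": 0,"translation": [0.038,-0.014,-0.001],"yaw": 0},
    {"fingers": 0,"translation": [0.0413,-0.016,-0.001],"yaw": 0}
  ]
}}

```text
time: 15.3
eef_pos: [578.2, -201.9, 95.8]
tcp_rot: [0.086, 1.571, -0.085]
wrist_force: [-0.9, 1.2, 0.5]
grip_width: 0.1
```

```bash
python3 go.py 578.4 -206.3 92 -6.2; python3 - <<'E'
from h import *
from station import bot
b=bot.read_camera("side"); crop(b,290,140,130,130,6,"pics/s19.png")
E
```

```text
t 15.3 pos [ 578.2 -201.9   95.8] jaw -6.2 w 0.1 F [-0.9  1.2  0.5] tiltx [-0.002  0.001 -1.   ]
shift m [ 0.0038 -0.0044  0.0007] yaw -0.0
```

View pics/s19.png

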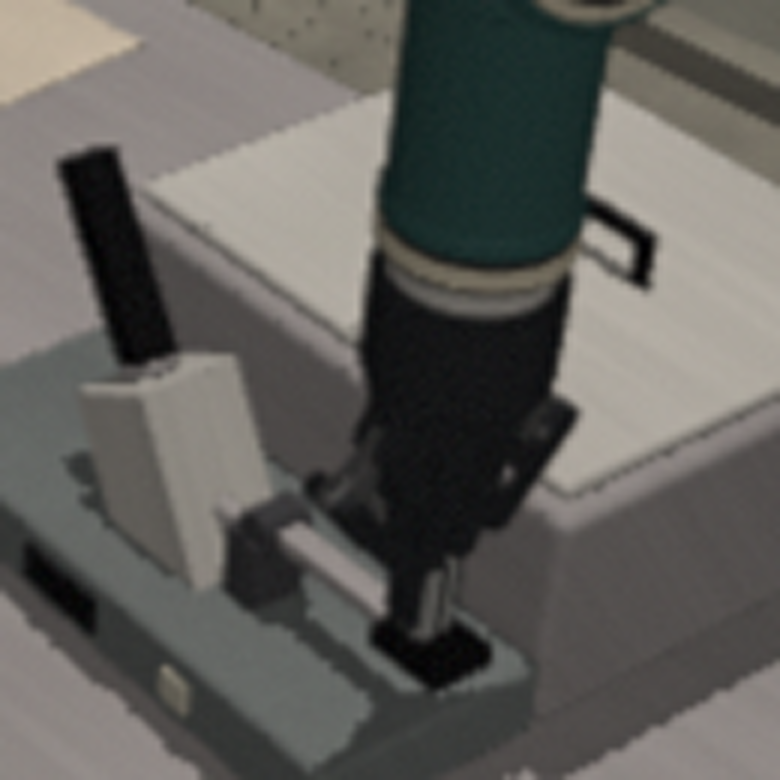

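{"method": "move_arm", "body": {
  "increments": [
    {"fingers": 0,"translation": [0.0015,-0.001,0],"yaw": 0},
    {"fingers": 0,"translation": [0.003,-0.002,0],"yaw": 0},
    {"fingers": 0,"translation": [0.0045,-0.002,0],"yaw": 0},
    {"fingers": 0,"translation": [0.0045,-0.002,0],"yaw": 0}
  ]
}}

```text
time: 15.85
eef_pos: [578.9, -204.1, 93.9]
tcp_rot: [0.085, 1.569, -0.085]
wrist_force: [-2.7, 1.3, 7.5]
grip_width: 0.0
```

```bash
python3 go.py 578.4 -206.3 90 -6.2
```

```text
t 15.85 pos [ 578.9 -204.1   93.9] jaw -6.2 w 0.0 F [-2.7  1.3  7.5] tiltx [ 0. -0. -1.]
shift m [ 0.0039 -0.0022 -0.0002] yaw -0.0
```

Stop reached at z about 94, the level height. One firmer press to confirm.

{"method": "move_arm", "body": {
  "increments": [
    {"fingers": 0,"translation": [0.0015,0,0],"yaw": 0},
    {"fingers": 0,"translation": [0.003,0,0],"yaw": 0},
    {"fingers": 0,"translation": [0.003,0,0],"yaw": 0}
  ]
}}

```text
time: 16.23
eef_pos: [579.1, -204.2, 93.6]
tcp_rot: [0.085, 1.568, -0.085]
wrist_force: [-8.9, 4.2, 20.4]
grip_width: 0.1
```

```bash
python3 go.py 578.4 -206.3 90 -6.2
```

```text
t 16.23 pos [ 579.1 -204.2   93.6] jaw -6.2 w 0.1 F [-8.9  4.2 20.4] tiltx [ 0.001 -0.    -1.   ]
shift m [ 0.0036 -0.0022 -0.0004] yaw -0.0
```

At the stop: 20 N with no travel. Now retreat and inspect.

{"method": "move_arm", "body": {
  "increments": [
    {"fingers": 0,"translation": [-0.02,0,0],"yaw": 0},
    {"fingers": 0,"translation": [-0.06,0,0],"yaw": 0},
    {"fingers": 0,"translation": [-0.11,0,0],"yaw": 0},
    {"fingers": 0,"translation": [-0.15,-0.03,0],"yaw": 0},
    {"fingers": 0,"translation": [-0.15,-0.08,0],"yaw": 0}
  ]
}}

```text
time: 16.85
eef_pos: [573.2, -284.8, 245.9]
tcp_rot: [0.079, 1.559, -0.086]
wrist_force: [1.1, -0.6, -0.5]
grip_width: 0.3
```

{"method": "move_arm", "body": {
  "increments": [
    {"fingers": 0,"translation": [0,-0.05,-0.02],"yaw": 0},
    {"fingers": 0,"translation": [0,-0.1,-0.05],"yaw": 0},
    {"fingers": 0,"translation": [0,-0.13,-0.08],"yaw": 0},
    {"fingers": 0,"translation": [0,-0.13,-0.08],"yaw": 0}
  ]
}}

```text
time: 17.35
eef_pos: [474.3, -406.6, 239.7]
tcp_rot: [0.088, 1.569, -0.089]
wrist_force: [-0.4, 1.0, -0.3]
grip_width: -0.1
```

```bash
python3 go.py 578.4 -206.3 90 -6.2; python3 - <<'E'
from h import *
from station import bot
b=bot.read_camera("side"); crop(b,275,140,130,130,6,"pics/s20.png"); cv2.imwrite("pics/s20f.png",b)
b=bot.read_camera("top"); crop(b,240,100,150,120,5,"pics/t20.png"); cv2.imwrite("pics/t20f.png",b)
m=np.array([596.3,-32.2,116]);a=np.array([.054,.497,.866])
for t in(0,6,102):
  print(t,[((proj(c,m+t*a)[0]-o+.5)*f-.5).round() for c,o,f in(("top",(240,100),5),("side",(275,140),6))])
E
```

```text
t 17.35 pos [ 474.3 -406.6  239.7] jaw -6.5 w -0.1 F [-0.4  1.  -0.3] tiltx [-0.    -0.001 -1.   ]
shift m [0.1495 0.2109 0.081 ] yaw -0.3
0 [array([297., 342.]), array([244., 373.])]
6 [array([291., 339.]), array([241., 360.])]
102 [array([195., 285.]), array([184., 152.])]
```

View pics/s20.png

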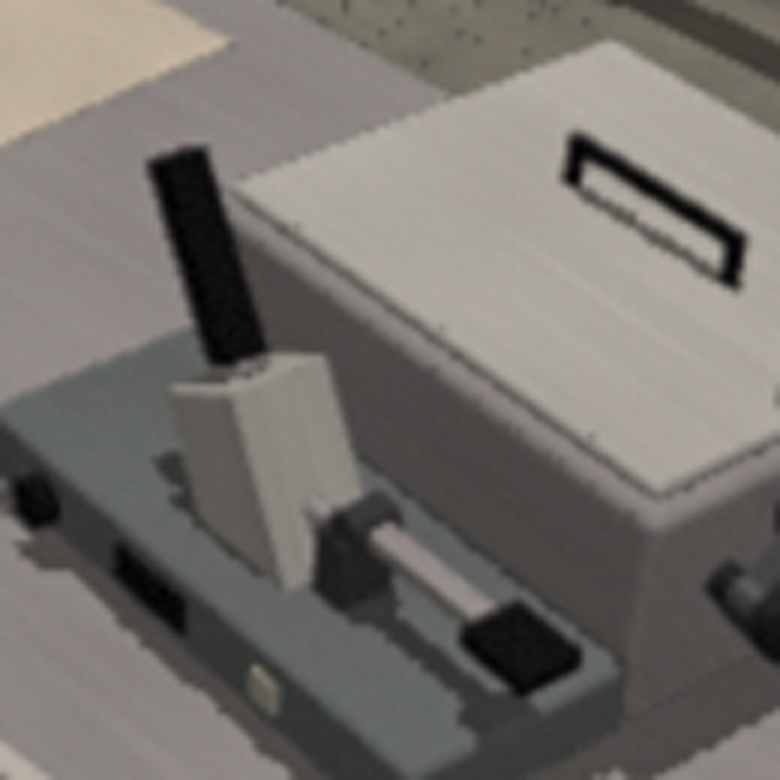

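View pics/t20.png

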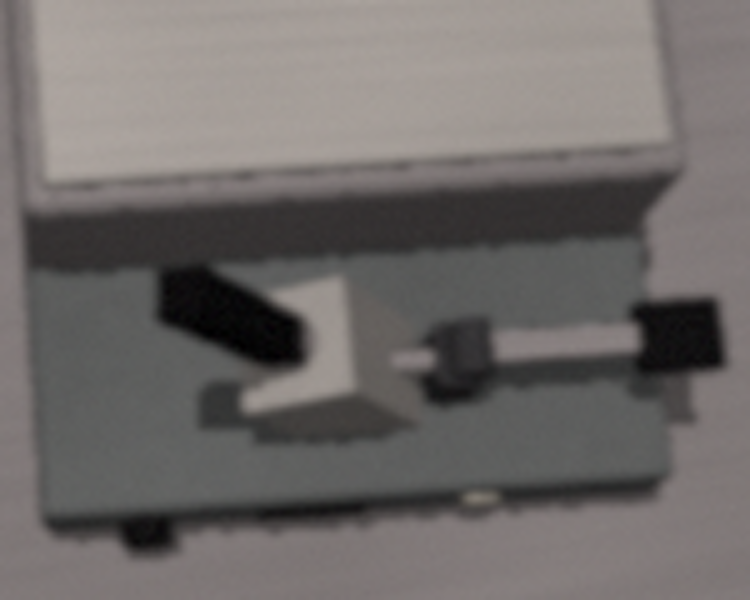

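View pics/s20f.png

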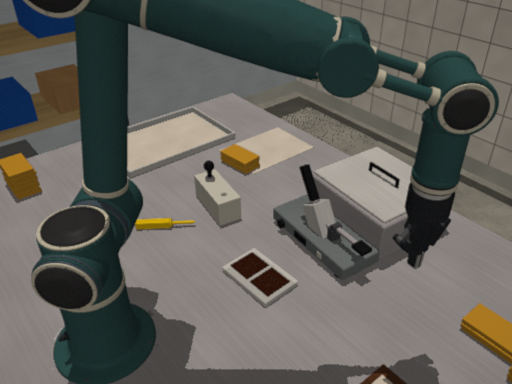

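The side crop shows the probe in the socket with its shoulder on the face (240,368), the lever level with its paddle at (520,650), and the arm clear. The bars, mould and dipper are in place.

```bash
python3 - <<'E'
from station import bot
print(bot.hand_in())
E
```

```text
the job is handed in; nothing more can be done
None
```

The probe is in the sloping socket and the clamp lever is fully down. The job was handed in at about 17.5 s, with the arm clear of everything.

**How it was done:** The tool can only point straight down. I gripped the probe by its flats, tipped it about 30° in the grip against the rim of its slot, and slid it into the socket along the hole. I then pushed the lever down in an arc with the closed fingers and moved the arm away.

**Last checks:**
- **Probe:** It took about 21 N along the hole without moving, at exactly the height calculated for fully home. The side view matches the seated position within about 1 mm. In the top view the handle's end is about 2 pixels (roughly 4 mm) from where I predicted. I put this down to play in the hole and calibration error.
- **Lever:** It took about 20 N without moving. The paddle's upper surface was at about 94 mm, which is level, and both pictures show it level.
- **Other items:** The round-knobbed tool, the bars and the mould are where they were in the last picture.
- **Yellow look-alike:** It was standing on its tip and fell over during my first move, and now lies on the table. I saw no sign of contact, with wrist forces around 1 N, and took it to have fallen by itself. I have no picture of the moment it fell, so I can't be certain.

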